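# Clamp the sample chamber's lid evenly

## Task

Clamp down the lid of the sample chamber by pushing its four lever nuts round clockwise in two crisscross passes: first bring every lever to about half-way between pointing straight out and its stop, always doing the opposite lever next before either neighbour, and only when all four are half-way go round again in the same crisscross manner and push each one fully home against its stop. Leave the dust cap, the jar and everything else on and around the chamber where it stands.

Things in the scene. Friction and masses are not known exactly. Their poses are not given: they have to be found in the camera images.
- chamber: fixed round metal sample chamber, 200 mm across; origin under its centre on the table, z up. Flat lid, top face 72 mm above the table. Four lever nuts on it on a circle of 65 mm radius: lever0 to lever3 at 45, 135, 225, 315 degrees counter-clockwise from the chamber's x axis (0 opposite 2, 1 opposite 3). Two ports stick out of its sides at 0 and 180 degrees to 121 mm from its axis, below 50 mm
- lid_centre (a point): centre of the lid's top face. Here stands a viewport neck 68 mm across, top 100 mm above the table. On the lid 82 mm from the centre, at -14, 76, 166 and 256 degrees from the chamber's x axis: gauge head (22 mm across, top 130 mm above the table), vent valve (24 mm, top 116 mm), feedthrough (24 mm, top 108 mm) and the loose screw jar (26 mm, top 106 mm)
- lever0 (a joint): angle of lever nut 0, rad: 0 = slack, arm pointing straight out from the chamber's axis; grows as it is turned clockwise seen from above, which tightens it; 0.87 = half-way; 1.75 (100 degrees) = against its stop, fully home. Starts between 0 and 0.35. Stiff (about 5 N at the knob); stays where it is left
- lever1 (a joint): angle of lever nut 1, rad: 0 = slack, arm pointing straight out from the chamber's axis; grows as it is turned clockwise seen from above, which tightens it; 0.87 = half-way; 1.75 (100 degrees) = against its stop, fully home. Starts between 0 and 0.35. Stiff (about 5 N at the knob); stays where it is left
- lever2 (a joint): angle of lever nut 2, rad: 0 = slack, arm pointing straight out from the chamber's axis; grows as it is turned clockwise seen from above, which tightens it; 0.87 = half-way; 1.75 (100 degrees) = against its stop, fully home. Starts between 0 and 0.35. Stiff (about 5 N at the knob); stays where it is left
- lever3 (a joint): angle of lever nut 3, rad: 0 = slack, arm pointing straight out from the chamber's axis; grows as it is turned clockwise seen from above, which tightens it; 0.87 = half-way; 1.75 (100 degrees) = against its stop, fully home. Starts between 0 and 0.35. Stiff (about 5 N at the knob); stays where it is left
- knob0 (a point): centre of the top face of the upright round black knob at the end of lever nut 0's arm: 15 mm across, from 85 to 128 mm above the table, its axis 42 mm from the hub's axis
- knob1 (a point): centre of the top face of the upright round black knob at the end of lever nut 1's arm: 15 mm across, from 85 to 128 mm above the table, its axis 42 mm from the hub's axis
- knob2 (a point): centre of the top face of the upright round black knob at the end of lever nut 2's arm: 15 mm across, from 85 to 128 mm above the table, its axis 42 mm from the hub's axis
- knob3 (a point): centre of the top face of the upright round black knob at the end of lever nut 3's arm: 15 mm across, from 85 to 128 mm above the table, its axis 42 mm from the hub's axis
- hub0 (a point): top of lever nut 0's hub (22 mm across), on the axis it turns about, 104 mm above the table. Its arm, 9 mm wide, lies 85 to 93 mm above the table. A thin fixed pin, 30 mm from this axis, top 94 mm above the table, stands just past where the arm stops
- hub1 (a point): top of lever nut 1's hub (22 mm across), on the axis it turns about, 104 mm above the table. Its arm, 9 mm wide, lies 85 to 93 mm above the table. A thin fixed pin, 30 mm from this axis, top 94 mm above the table, stands just past where the arm stops
- hub2 (a point): top of lever nut 2's hub (22 mm across), on the axis it turns about, 104 mm above the table. Its arm, 9 mm wide, lies 85 to 93 mm above the table. A thin fixed pin, 30 mm from this axis, top 94 mm above the table, stands just past where the arm stops
- hub3 (a point): top of lever nut 3's hub (22 mm across), on the axis it turns about, 104 mm above the table. Its arm, 9 mm wide, lies 85 to 93 mm above the table. A thin fixed pin, 30 mm from this axis, top 94 mm above the table, stands just past where the arm stops
- screw_jar: small amber glass jar, 26 mm across, 34 mm tall, standing loose on the lid in the one sector without a fitting; origin under its centre
- dust_cap: black round dust cap, 48 mm across, 12 mm thick, lying loose on top of the central viewport neck, its top 112 mm above the table; origin under its centre
- solvent: white bottle, 52 mm across, 125 mm tall, loose on the table close to the chamber; origin under its centre
- lens_tube: black lens tube standing on end, 54 mm across, 70 mm tall, loose on the table close to the chamber; origin under its centre
- post_mount: steel post on a 52 mm round foot with a small 40 mm square optic holder on top, 108 mm tall, loose on the table close to the chamber; origin under its centre
- wipes: upright cardboard box, 42 x 42 mm, 85 mm tall, loose on the table close to the chamber; origin under its centre
- driver: screwdriver about 150 mm long lying on the table to the robot's right; origin near its middle, on the table

How it is judged:
By the outcome, as a careful person would: the job done as asked, in the order asked, and still so for the second after the job is handed in, with the robot touching nothing.
It also fails if it takes over 72 s, if anything falls off the work surface, if the arm or the gripper's body presses on something with over 40 N, if the wrist force passes 120 N, or if a joint passes its speed limit or range.

## Robot

A 6-joint arm with a two-finger parallel gripper is mounted at the origin on the work surface. World frame = base frame: x ahead of the robot, y to its left, z up, the work surface at z = 0. Lengths are in mm, angles in rad, forces in N, time in s.
With the tool pointing down it reaches from about 275 to 875 mm from the base axis. Payload 12.5 kg.
Tool frame: the origin (TCP) lies at the very end of the fingers, on their centre line; the grasp point (between the pads) lies 19 mm behind it; z points along the fingers, y is the direction in which the jaws open and shut (so a half turn about z gives the same grasp; the last joint's range is limited). The gripper opens to 85 mm and grips with 20 to 120 N. Pads are 22 mm wide; open, the fingers measure 114 mm over their backs; the gripper's body (76 mm by 85 mm) begins 54 mm behind the grasp point. The pads swing forward as they close: fully open they stand 13 mm farther back than shut.
Start: joints at [-1.316, 0.351, 1.652, -0, 1.139, -0.085], TCP at [183.333, -518.53, 231.29] pointing down, gripper open.
Joint ranges: [-2.75, 2.75], [-0.79, 2.1], [0.01, 2.65], [-1.57, 4.71], [0.07, 3.14], [-2.87, 2.87]. Speed limits (rad/s): [2.22, 2.22, 2.79, 3.14, 3.14, 3.14].

## Interface

Orientations are given as a 3x3 rotation matrix whose columns are the frame's x, y, z axes.
In Python, from workcell import monitor, optics, ticket gives the robot as it stands. The module is installed in compiled form; this text tells all that it offers.
- The arm moves only by the tool servo_tool, never from a script. Its argument "steps" is a list that holds one entry, the list of rows, each a list of 7 numbers: the shift along the tool's x, y, z in cm, then the turn, a rotation vector about the tool's x, y, z in rad, then the opening in per cent of the stroke, from 0 (shut) to 100 (fully open). A call has 1 to 8 rows; each row shifts and turns the pose as measured when the row begins, along the tool's axes as they then stand; what a row does not reach is not made up. A row lasts 1/8 s, in which the tool goes at most 62.5 mm and 10.7 degrees, less where a joint would pass 70% of its speed; a pose out of reach is approached as far as the arm can. A call with a gripper value outside its range is refused whole. The fingers move at their own pace and stop on an object; the grip force is fixed at half the most. Time passes only in rows, so rows that do not move let the fingers close. It gives the time, the measured TCP pose, the force and the opening at its end, in the units of the state.
- monitor.read_state(): the state, without advancing time (a new reading comes with each control period).
- optics.grab_frame(name): name is "scene" or "top" or "wrist"; returns (picture, depth): 420x560x3 uint8, red, green, blue; 420x560 float32, mm along the optical axis (not along the pixel's ray), 0 where there is no reading.
- optics.get_calibration(name): a dict with "camera_matrix" (3x3 intrinsics, pixels), "T" (4x4, takes a point from camera to world coordinates). Camera axes: x right, y down, z forward; pixel columns grow to the right and rows downward; lengths in mm; the calibration is good to about 2 mm. The wrist camera is an equidistant fisheye: a pixel r from the principal point sees the ray r / f radians off the axis. A picture is of the moment at which its call begins: read the wrist's pose just before it. get_calibration takes no time and is no camera call; for the wrist camera it gives the pose at the moment of the call.
- ticket.job_done(): hands the job in, once; it reports no verdict.
The state is a dict: "clock": time; "q": joint angles; "joint_velocities": joint speeds; "effort": joint torques, N m; "tool_pos": TCP position; "orientation": TCP orientation; "contact_force": force on the tool from outside, world axes, zero at the start; "ft_torque": the same for the moment, N m; "grip_width": finger opening in mm.
Only numpy, scipy, OpenCV 4.12 (cv2) and the standard library are available. Lean on these libraries where they do the work, as an engineer would, in place of code of your own. Each camera call takes 0.05 s, during which the arm holds its last target.

## Working session

There is one attempt and no reset: what is moved stays moved. The work goes in short steps, Python scripts to look and compute and a tool call to move; the robot and the scene stay as the last step left them, time stands still between calls to the robot, and variables do not carry over. Pictures are saved under pics/ and viewed, and the job is handed in when it is done.

Besides the shell and the picture viewer there is one more tool, called as a command line: name --argument value ..., lists and objects as JSON in quotes. servo_tool: Moves the arm, as the interface text tells. Its arguments: {"type":"object","properties":{"steps":{"type":"array","items":{"type":"array","items":{"type":"array","items":{"type":"number"}}}}},"required":["steps"]}

```bash
mkdir -p pics; cat > h.py <<'E'
import numpy as np, cv2
from workcell import monitor, optics, ticket
def grab(n,f):
    p,d=optics.grab_frame(n); cv2.imwrite('pics/'+f+'.png',p[:,:,::-1]); np.savez('pics/'+f+'.npz',p=p,d=d); return p,d
def ray_plane(n,u,v,z):
    c=optics.get_calibration(n);K=np.array(c['camera_matrix']);T=np.array(c['T'])
    r=T[:3,:3]@np.linalg.inv(K)@np.array([u,v,1.]);o=T[:3,3];return o+r*(z-o[2])/r[2]
def proj(n,P):
    c=optics.get_calibration(n);K=np.array(c['camera_matrix']);T=np.array(c['T'])
    q=T[:3,:3].T@(np.array(P,float)-T[:3,3]);q=K@q;return q[:2]/q[2]
E
python3 - <<'E'
from h import *
for n in('scene','top'):
    grab(n,n+'0'); print(n,optics.get_calibration(n))
print(monitor.read_state())
E
```

```text
scene {'camera_matrix': array([[411.90747516,   0.        , 281.68767054],
       [  0.        , 411.90747516, 209.49521981],
       [  0.        ,   0.        ,   1.        ]]), 'T': array([[-3.75270607e-01,  7.23408276e-01, -5.79527772e-01,
         1.13182915e+03],
       [ 9.26739587e-01,  3.04996630e-01, -2.19387313e-01,
         1.45427369e+02],
       [ 1.80474196e-02, -6.19400938e-01, -7.84867357e-01,
         8.55469511e+02],
       [ 0.00000000e+00,  0.00000000e+00,  0.00000000e+00,
         1.00000000e+00]])}
top {'camera_matrix': array([[543.26546827,   0.        , 279.99732666],
       [  0.        , 543.26546827, 214.03185807],
       [  0.        ,   0.        ,   1.        ]]), 'T': array([[ 1.05176844e-03, -9.84619090e-01,  1.74711597e-01,
         3.34212268e+02],
       [-9.99911625e-01,  1.27991302e-03,  1.32326778e-02,
        -9.00185972e+01],
       [-1.32527628e-02, -1.74710075e-01, -9.84530728e-01,
         1.38124894e+03],
       [ 0.00000000e+00,  0.00000000e+00,  0.00000000e+00,
         1.00000000e+00]])}
{'clock': 0.1, 'q': array([-1.31560764e+00,  3.51217397e-01,  1.65233980e+00, -1.36475413e-05,
        1.13911535e+00, -8.46258243e-02]), 'joint_velocities': array([ 0.00015347, -0.00045352, -0.00322969,  0.00015654,  0.0005332 ,
        0.00061834]), 'effort': array([ 1.63047160e-03, -5.06831968e+01, -2.91876036e+01, -2.92238963e-05,
        2.68308431e-03,  1.43249935e-05]), 'tool_pos': array([ 183.25492101, -518.26114857,  230.80078204]), 'orientation': array([[ 9.42814614e-01,  3.33317452e-01, -2.84587600e-04],
       [ 3.33317564e-01, -9.42814041e-01,  1.04178566e-03],
       [ 7.89321558e-05, -1.07706879e-03, -9.99999417e-01]]), 'contact_force': array([-0.03895775,  0.28483482,  0.19648398]), 'ft_torque': array([ 0.00114273, -0.00306908,  0.0424346 ]), 'grip_width': 85.47423950286257}
```

View pics/top0.png

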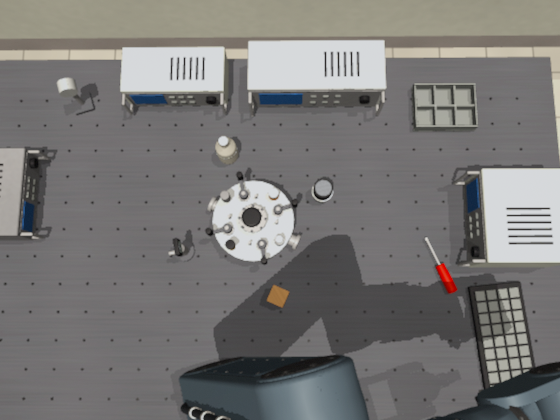

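View pics/scene0.png

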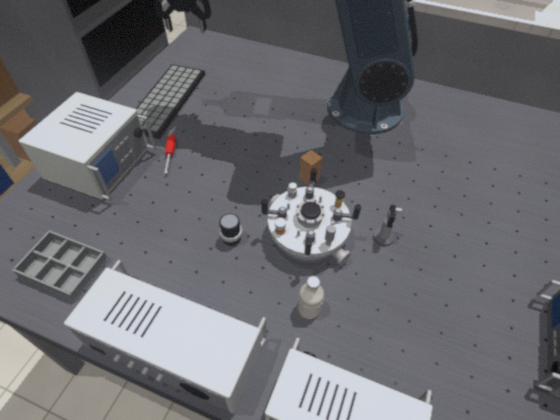

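The top view shows the chamber near (253,219), with the wipes at (278,296), bottle (226,150), lens tube (322,190) and post (181,248) around it. I'll zoom in on both views.

```bash
python3 - <<'E'
from h import *
p=cv2.imread('pics/top0.png')[160:280,190:350];cv2.imwrite('pics/top0z.png',cv2.resize(p,None,fx=5,fy=5,interpolation=cv2.INTER_CUBIC))
p=cv2.imread('pics/scene0.png')[140:280,230:410];cv2.imwrite('pics/scene0z.png',cv2.resize(p,None,fx=4,fy=4,interpolation=cv2.INTER_CUBIC))
print(ray_plane('top',253,219,72))
E
```

```text
[554.29375197  -6.40673905  72.        ]
```

View pics/top0z.png

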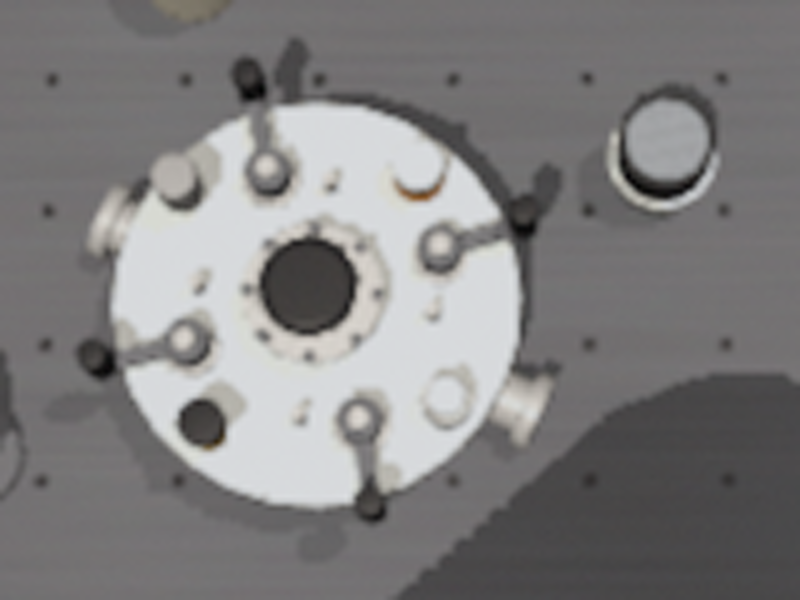

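View pics/scene0z.png

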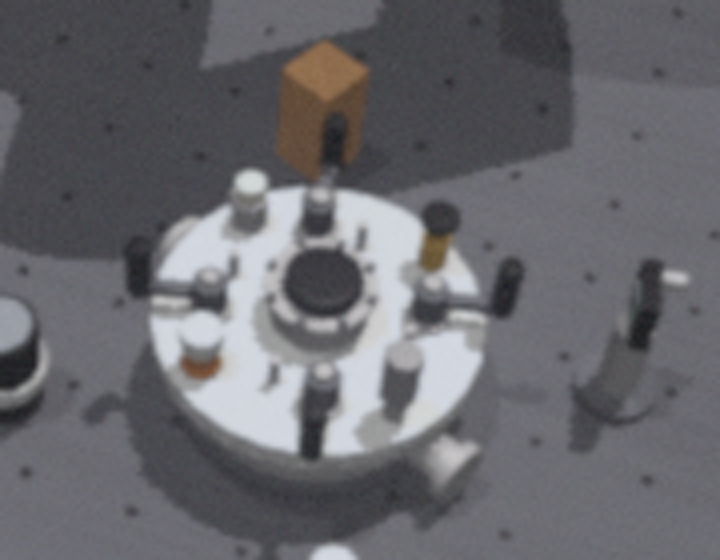

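In the zoomed top view the knobs are at about (248,77), (523,213), (370,503) and (95,357), with hubs (268,170), (440,245), (362,415) and (187,340). The ports are to the lower right and upper left. Black-topped jar is at (203,422). Next I'll fit the chamber pose and check fitting heights to settle which way round it is.

```bash
cat > fit.py <<'E'
from h import *
from scipy.optimize import least_squares
z=np.load('pics/top0.npz');p=z['p'];d=z['d']
c=optics.get_calibration('top');K=c['camera_matrix'];T=c['T']
def pt(u,v,dd): return T[:3,:3]@(np.linalg.inv(K)@np.array([u,v,1.])*dd)+T[:3,3]
# lid mask
g=p.astype(int).min(2); m=(g>170).astype(np.uint8)
n,l,s,ce=cv2.connectedComponentsWithStats(m)
i=l[225,240] if l[225,240] else l[235,253]
cn=max(cv2.findContours((l==i).astype(np.uint8),0,2)[0],key=cv2.contourArea)[:,0]
h=np.array([ray_plane('top',u,v,72)[:2] for u,v in cn])
def circ(h):
    w=np.ones(len(h),bool)
    r=least_squares(lambda q:np.hypot(h[:,0]-q[0],h[:,1]-q[1])-q[2],[554,-6,100],loss='soft_l1',f_scale=1.).x
    return r
print('lid circle',circ(h),len(h))
zx=lambda a,b:(190+(a+.5)/5-.5,160+(b+.5)/5-.5)
C=circ(h)[:2]
for nme,(a,b),zz in [('hub',(268,170),104),('hub',(440,243),104),('hub',(360,415),104),('hub',(187,338),104)]:
    P=ray_plane('top',*zx(a,b),zz)[:2]-C;print(nme,P+C,np.hypot(*P),np.degrees(np.arctan2(P[1],P[0])))
for nme,(a,b),zz in [('knob',(249,75),128),('knob',(524,213),128),('knob',(370,503),128),('knob',(95,357),128)]:
    P=ray_plane('top',*zx(a,b),zz)[:2]-C;print(nme,P+C,np.hypot(*P),np.degrees(np.arctan2(P[1],P[0])))
for nme,(a,b) in [('brass',(418,170)),('ur',(178,178)),('jarblack',(203,422)),('lr',(447,400))]:
    u,v=zx(a,b);u=int(round(u));v=int(round(v));zs=sorted(round(float(pt(u+i,v+j,d[v+j,u+i])[2])) for i in(-1,0,1) for j in (-1,0,1));P=pt(u,v,d[v,u]);print(nme,zs,P, np.degrees(np.arctan2(*(P[:2]-C)[::-1])))
for nme,(u,v) in dict(bottle=(224,142),tube=(323,188),post=(178,246),wipes=(278,296)).items(): print(nme,pt(u,v,d[v,u]))
E
python3 fit.py
```

```text
lid circle [547.80457269  -7.8791826   94.46719083] 230
hub [610.91606788  15.75251088] 67.39078394804301 20.528089491103646
hub [575.04801594 -67.10010926] 65.18683421051733 -65.29611888315878
hub [492.24837263 -29.37365026] 59.56931681375652 -158.84874878811812
hub [529.19109402  53.30674599] 63.95451074781876 106.92037738775936
knob [651.8938246   23.39880504] 108.68709616297585 16.725102757032325
knob [ 584.82148093 -107.01360983] 105.8200650045546 -69.52431072166472
knob [448.37999424 -35.41930038] 103.16833277791389 -164.51753095468572
knob [516.59853131  93.46261037] 106.03761606770085 107.11509835308752
brass [101, 103, 105, 105, 106, 107, 107, 108, 111] [608.30685712 -56.16079744 110.93151284] -38.59032529935848
ur [127, 128, 130, 130, 131, 131, 132, 132, 133] [602.53808266  56.80266936 127.42567813] 49.76224166867841
jarblack [111, 112, 114, 115, 115, 116, 117, 117, 118] [487.35302582  44.06042436 117.23775018] 139.33102578152588
lr [106, 106, 107, 107, 107, 108, 108, 109, 110] [497.70209118 -70.64045621 109.57839064] -128.60045443801718
bottle [732.50489645  61.55533415 128.24097129]
tube [ 632.69623695 -178.73681808   67.22407901]
post [484.06254253 168.40690239 105.67372595]
wipes [367.82199182 -68.03626178  81.94524282]
```

Heights show the 130 mm gauge at the upper left, so the chamber yaw is about 66° (world) and lever0 is the left one. The amber jar is at the upper right. I'll refine this by fitting to clicked features and check it against the scene view.

```bash
cat > model.py <<'E'
from h import *
C=np.array([551.9,-6.9]);Y=65.8
def hub(k,C=C,Y=Y):
    a=np.radians(Y+45+90*k);return C+65*np.array([np.cos(a),np.sin(a)])
def knob(k,th,C=C,Y=Y):
    a=np.radians(Y+45+90*k)-th;return hub(k,C,Y)+42*np.array([np.cos(a),np.sin(a)])
TH=[0.065,0.237,0.119,0.18]
def overlay(n,src,box,f,out,TH):
    p=cv2.imread(src);x0,y0,x1,y1=box
    p=cv2.resize(p[y0:y1,x0:x1],None,fx=f,fy=f,interpolation=cv2.INTER_CUBIC)
    def q(P): u,v=proj(n,P);return int((u-x0+.5)*f),int((v-y0+.5)*f)
    for k in range(4):
        cv2.circle(p,q([*hub(k),104]),3,(0,0,255),-1);cv2.circle(p,q([*knob(k,TH[k]),128]),3,(0,255,0),-1)
        cv2.putText(p,str(k),q([*hub(k),104]),0,.7,(255,0,0),2)
    for a,r,z in [(-14,82,130),(76,82,116),(166,82,108),(256,82,106),(0,0,112)]:
        a=np.radians(a+Y);cv2.circle(p,q([C[0]+r*np.cos(a),C[1]+r*np.sin(a),z]),3,(255,0,255),-1)
    pts=np.array([q([C[0]+100*np.cos(a),C[1]+100*np.sin(a),72]) for a in np.linspace(0,6.28,60)]);cv2.polylines(p,[pts],True,(0,255,255),1)
    cv2.imwrite(out,p)
E
python3 - <<'E'
from model import *
overlay('top','pics/top0.png',(190,160,320,280),6,'pics/ot.png',TH)
overlay('scene','pics/scene0.png',(250,160,370,280),5,'pics/os.png',TH)
E
```

```text
(no output)
```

View pics/ot.png

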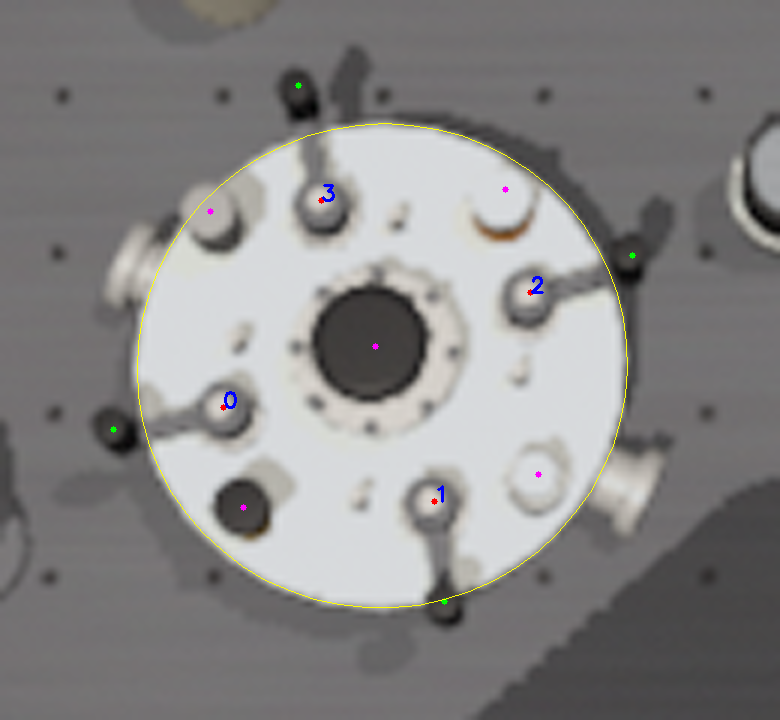

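View pics/os.png

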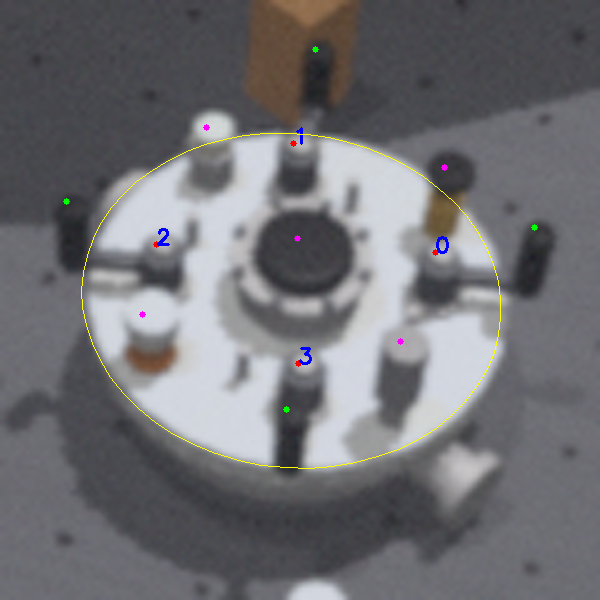

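The top overlay matches on all features; the scene view sits about 1 px (2.5 mm) off, within calibration. I'll move above the chamber with the fingers shut and check again with the wrist camera.

servo_tool --steps '[[[4.65,-3.64,-0.2,0,0,0,0],[4.65,-3.64,-0.2,0,0,0,0],[4.65,-3.64,-0.2,0,0,0,0],[4.65,-3.64,-0.2,0,0,0,0],[4.65,-3.64,-0.2,0,0,0,0],[4.65,-3.64,-0.2,0,0,0,0],[4.65,-3.64,-0.2,0,0,0,0],[4.65,-3.64,-0.2,0,0,0,0]]]'

```text
clock: 1.1
tool_pos: [442.2, -109.8, 246.4]
orientation: [[0.945, 0.327, -0.001], [0.327, -0.945, 0.002], [0.0, -0.002, -1.0]]
contact_force: [1.6, -0.2, -0.6]
grip_width: 0.1
```

```bash
cat > plan.py <<'E'
from model import *
import sys
def plan(x,y,z,yaw):
    s=monitor.read_state();R=s['orientation'];p=s['tool_pos']
    cy=np.degrees(np.arctan2(R[1,0],R[0,0]));dt=R.T@(np.array([x,y,z])-p)
    w=(yaw-cy+180)%360-180
    print('pos',p.round(1),'yaw %.1f F %s'%(cy,s['contact_force'].round(1)),'| tool shift cm',(dt/10).round(2),'turn about tool z rad %.3f'%(-np.radians(w)), '-> q6',round(float(s['q'][5]),2))
    zz=R[:,2];print('tilt axis corr (tool)',(R.T@np.cross(zz,[0,0,-1])).round(4))
def pushpose(k,th_deg,back=18.5,rad=42):
    """pusher centre for lever k at angle th, tool yaw"""
    a=np.radians(Y+45+90*k-th_deg);e=np.array([np.cos(a),np.sin(a)]);t=np.array([e[1],-e[0]])
    P=hub(k)+rad*e-back*t;ty=np.degrees(np.arctan2(t[1],t[0]))
    if k in(0,3): ty+=180
    return P,(ty+180)%360-180
if __name__=='__main__':
    k=int(sys.argv[1]);th=float(sys.argv[2]);back=float(sys.argv[3]);z=float(sys.argv[4])
    P,yw=pushpose(k,th,back);print('target',P.round(1),z,'yaw %.1f'%yw);plan(P[0],P[1],z,yw)
E
python3 - <<'E'
from h import *
c=optics.get_calibration('wrist');print(c);p,d=grab('wrist','w0')
E
python3 plan.py 1 13 30 160
```

```text
{'camera_matrix': array([[325.1922621 ,   0.        , 281.82658776],
       [  0.        , 325.1922621 , 208.12037419],
       [  0.        ,   0.        ,   1.        ]]), 'T': array([[ 3.27547274e-01, -9.05408459e-01, -2.70089440e-01,
         5.11934741e+02],
       [-9.44829351e-01, -3.14847541e-01, -9.03798812e-02,
        -8.64338381e+01],
       [-3.20628710e-03,  2.84792114e-01, -9.58583941e-01,
         3.87529158e+02],
       [ 0.00000000e+00,  0.00000000e+00,  0.00000000e+00,
         1.00000000e+00]])}
target [453.6 -65.4] 160.0 yaw 97.8
pos [ 444.9 -104.9  246.6] yaw 19.3 F [-2.4  3.8 -0.3] | tool shift cm [ 2.11 -3.42  8.68] turn about tool z rad -1.371 -> q6 0.9
tilt axis corr (tool) [-0.0035 -0.0023 -0.    ]
```

View pics/w0.png

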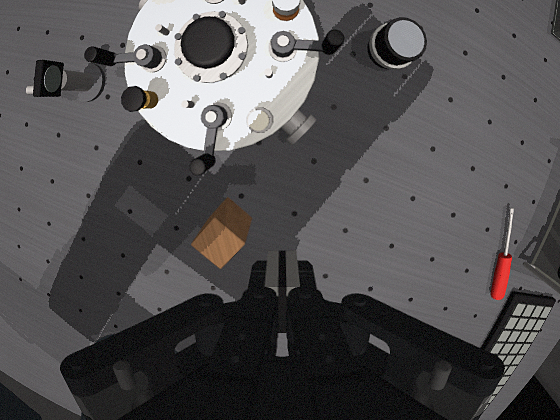

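The wrist view shows hubs at about (149,55), (214,116) and (283,42), and knob tops at (92,54), (200,167) and (338,41). The jar is amber with a white top at (286,5). I'll cast these rays against the model.

```bash
cat >> h.py <<'E'
def wray(c,u,v,z):
    K=c['camera_matrix'];T=c['T'];x=(u-K[0,2])/K[0,0];y=(v-K[1,2])/K[1,1];r=np.hypot(x,y)
    s=np.sin(r)/r if r>1e-9 else 1.;d=T[:3,:3]@np.array([x*s,y*s,np.cos(r)]);o=T[:3,3];return o+d*(z-o[2])/d[2]
E
python3 - <<'E'
from model import *
p=cv2.imread('pics/w0.png')[0:200,70:360];cv2.imwrite('pics/w0z.png',cv2.resize(p,None,fx=2.7,fy=2.7,interpolation=cv2.INTER_CUBIC))
c=optics.get_calibration('wrist')
for k,(u,v) in {0:(149,55),1:(214,116),2:(283,42)}.items():print('hub',k,wray(c,u,v,104)[:2].round(1),hub(k).round(1))
for k,(u,v) in {0:(92,54),1:(200,167),2:(338,41)}.items():print('knob',k,wray(c,u,v,128)[:2].round(1),knob(k,TH[k]).round(1))
E
```

```text
hub 0 [531.5  53.4] [528.8  53.9]
hub 1 [494.4 -24.4] [491.1 -30. ]
hub 2 [575.3 -60. ] [575.  -67.7]
knob 0 [520.1  99.8] [516.5  94. ]
knob 1 [452.6 -30.4] [449.5 -35.3]
knob 2 [ 586.5 -102.2] [ 585.1 -108.4]
```

View pics/w0z.png

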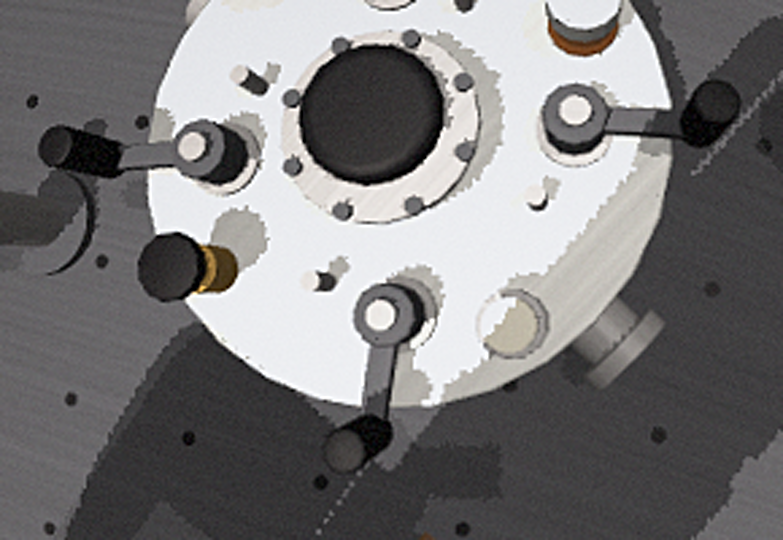

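servo_tool --steps '[[[2.1,-3.4,3,0,0,0,0],[0,0,3,0,0,-0.18,0],[0,0,0,0,0,-0.18,0],[0,0,0,0,0,-0.18,0],[0,0,0,0,0,-0.18,0],[0,0,0,0,0,-0.18,0],[0,0,0,0,0,-0.18,0],[0,0,0,0,0,-0.18,0]]]'

```text
clock: 2.15
tool_pos: [453.3, -61.6, 183.1]
orientation: [[-0.069, 0.998, -0.003], [0.998, 0.069, 0.005], [0.005, -0.002, -1.0]]
contact_force: [-0.1, 0.0, 1.2]
grip_width: -0.4
```

```bash
python3 plan.py 1 13 30 160
```

```text
target [453.6 -65.4] 160.0 yaw 97.8
pos [453.3 -61.6 183.1] yaw 94.0 F [-0.1  0.   1.2] | tool shift cm [-0.4   0.01  2.31] turn about tool z rad -0.067 -> q6 -0.31
tilt axis corr (tool) [-0.0024 -0.0052  0.    ]
```

servo_tool --steps '[[[-0.4,0,0,0,-0.005,-0.067,0],[0,0,0,0,0,0,0],[0,0,0,0,0,0,0]]]'

```text
clock: 2.52
tool_pos: [453.1, -65.6, 182.6]
orientation: [[-0.138, 0.99, -0.004], [0.99, 0.138, 0.0], [0.001, -0.003, -1.0]]
contact_force: [0.4, -0.1, -1.3]
grip_width: -0.0
```

```bash
python3 - <<'E'
from model import *
import pickle
c=optics.get_calibration('wrist');pickle.dump(c,open('pics/w1.pkl','wb'))
s=monitor.read_state();print(s['tool_pos'],s['joint_velocities'].round(3));grab('wrist','w1')
E
python3 plan.py 1 13 30 160
```

```text
[453.05038844 -65.55755889 182.57810404] [-0.001  0.001  0.     0.    -0.002 -0.001]
target [453.6 -65.4] 160.0 yaw 97.8
pos [453.1 -65.6 182.6] yaw 97.9 F [-0.5  0.2  0.4] | tool shift cm [0.01 0.06 2.26] turn about tool z rad 0.002 -> q6 -0.38
tilt axis corr (tool) [-0.0035 -0.0009  0.    ]
```

View pics/w1.png

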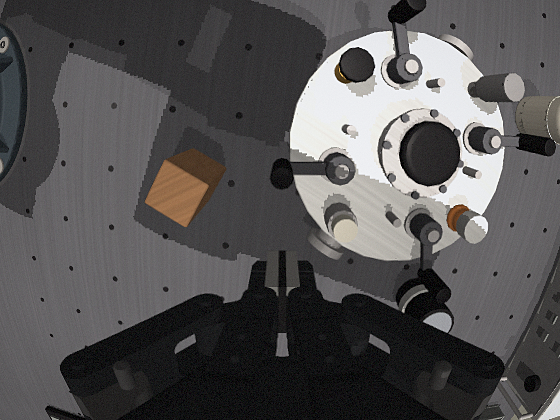

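```bash
python3 - <<'E'
from model import *
p=cv2.imread('pics/w1.png')[0:310,255:560];cv2.imwrite('pics/w1z.png',cv2.resize(p[:200],None,fx=2.6,fy=2.6,interpolation=cv2.INTER_CUBIC));cv2.imwrite('pics/w1y.png',cv2.resize(p[110:310],None,fx=2.6,fy=2.6,interpolation=cv2.INTER_CUBIC))
E
```

```text
(no output)
```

View pics/w1z.png

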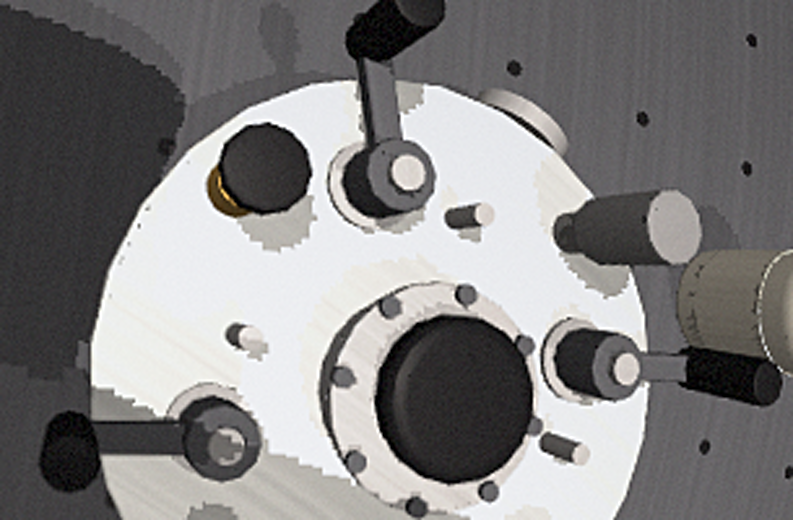

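View pics/w1y.png

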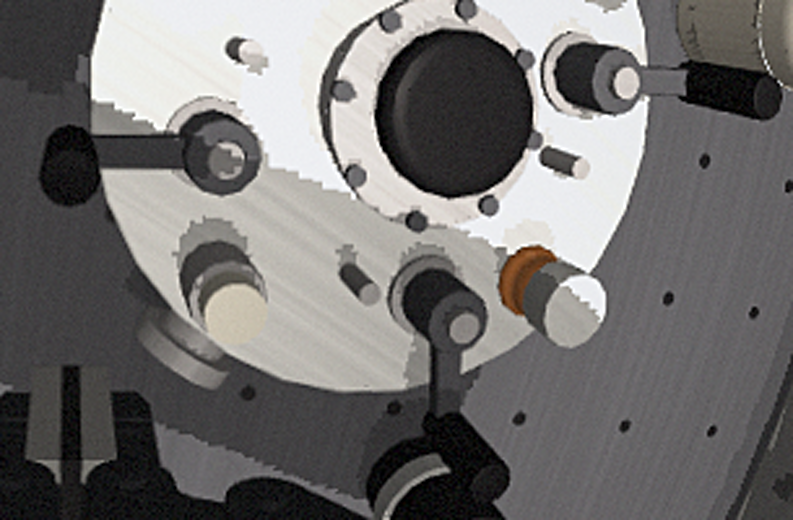

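```bash
python3 - <<'E'
from model import *
import pickle
c=pickle.load(open('pics/w1.pkl','rb'));f=lambda a,b,o:(255+(a+.5)/2.6-.5,o+(b+.5)/2.6-.5)
H={0:f(407,173,0),1:f(226,445,0),2:f(462,328,110),3:f(627,369,0)}
N={0:f(425,8,0),1:f(70,470,0),2:f(487,476,110),3:f(766,382,0)}
Hp=[];
for k in H:
    h=wray(c,*H[k],104)[:2];n=wray(c,*N[k],128)[:2];Hp.append(h)
    a=n-hub(k);th=np.radians(Y+45+90*k)-np.arctan2(a[1],a[0]);th=(th+np.pi)%(2*np.pi)-np.pi
    print(k,'hub',h.round(1),hub(k).round(1),'knob',n.round(1),knob(k,TH[k]).round(1))
Hp=np.array(Hp);print(Hp.mean(0));d=Hp-Hp.mean(0);print(np.hypot(*d.T),np.degrees(np.arctan2(d[:,1],d[:,0]))-np.array([45,135,225-360,315-360]))
E
```

```text
0 hub [527.8  56.5] [528.8  53.9] knob [518.8  95.6] [516.5  94. ]
1 hub [490.  -25.8] [491.1 -30. ] knob [449.3 -33.6] [449.5 -35.3]
2 hub [572.5 -64.1] [575.  -67.7] knob [ 582.9 -101. ] [ 585.1 -108.4]
3 hub [611.4  19.1] [612.7  16.2] knob [650.6  27.1] [654.   23.8]
[550.46054404  -3.57550904]
[64.23387899 64.3651774  64.47050403 65.04168268] [  65.63676945 -294.82102172   65.03425364   65.38904876]
```

The wrist gives a centre of (550.5,-3.6) with yaw 65.3°, and the top view gives (551.9,-6.9) with 65.8°. I'll use the average, then lower behind knob 1.

```bash
sed -i 's/^C=.*/C=np.array([551.5,-4.8]);Y=65.5/;s/^TH=.*/TH=[0.096,0.2,0.1,0.175]/' model.py; python3 plan.py 1 11.5 30 100; python3 plan.py 1 50 18.5 100
```

```text
target [453.8 -63.8] 100.0 yaw 99.0
pos [453.1 -65.6 182.6] yaw 97.9 F [-0.5  0.2  0.4] | tool shift cm [0.16 0.13 8.26] turn about tool z rad -0.018 -> q6 -0.38
tilt axis corr (tool) [-0.0035 -0.0009  0.    ]
target [445. -23.] 100.0 yaw 60.5
pos [453.1 -65.6 182.6] yaw 97.9 F [-0.5  0.2  0.4] | tool shift cm [ 4.32 -0.19  8.26] turn about tool z rad 0.653 -> q6 -0.38
tilt axis corr (tool) [-0.0035 -0.0009  0.    ]
```

servo_tool --steps '[[[0.16,0.13,4.2,0,0,-0.018,0],[0,0,4.1,0,0,0,0],[0,0,0,0,0,0,0],[0.8,0,0,0,0,0,0],[0,0,0,0,0,0,0]]]'

```text
clock: 3.2
tool_pos: [454.5, -55.5, 100.9]
orientation: [[-0.153, 0.988, 0.001], [0.988, 0.153, -0.0], [-0.001, 0.001, -1.0]]
contact_force: [0.4, -1.3, -0.3]
grip_width: -0.2
```

```bash
python3 plan.py 1 11.5 18.5 100
```

```text
target [452.  -52.4] 100.0 yaw 99.0
pos [454.5 -55.5 100.9] yaw 98.8 F [ 0.4 -1.3 -0.3] | tool shift cm [ 0.34 -0.2   0.09] turn about tool z rad -0.004 -> q6 -0.38
tilt axis corr (tool) [ 0.0013  0.0007 -0.    ]
```

servo_tool --steps '[[[0.34,-0.2,0.05,0,0,0,0],[0.42,-0.18,0,0,0,0.1,0],[0.42,-0.18,0,0,0,0.1,0],[0.42,-0.18,0,0,0,0.1,0],[0.42,-0.18,0,0,0,0.1,0]]]'

```text
clock: 3.82
tool_pos: [445.6, -36.9, 103.2]
orientation: [[0.255, 0.967, 0.007], [0.967, -0.255, -0.005], [-0.003, 0.008, -1.0]]
contact_force: [0.3, -6.3, -5.7]
grip_width: 0.2
```

```bash
python3 plan.py 1 50 18.5 100
```

```text
target [445. -23.] 100.0 yaw 60.5
pos [445.6 -36.9 103.2] yaw 75.2 F [ 0.3 -6.3 -5.7] | tool shift cm [ 1.33 -0.42  0.32] turn about tool z rad 0.257 -> q6 0.08
tilt axis corr (tool) [0.0082 0.0032 0.    ]
```

servo_tool --steps '[[[0.42,-0.15,0.15,0.008,0.003,0.09,0],[0.42,-0.14,0.15,0,0,0.09,0],[0.4,-0.12,0,0,0,0.07,0],[0,0,0,0,0,0,0]]]'

```text
clock: 4.32
tool_pos: [444.9, -24.5, 102.3]
orientation: [[0.493, 0.87, 0.0], [0.87, -0.493, -0.003], [-0.002, 0.001, -1.0]]
contact_force: [0.1, 0.1, -0.7]
grip_width: 0.2
```

```bash
python3 plan.py 1 50 18.5 100; cat > look.py <<'E'
from model import *
import sys
n=sys.argv[1]
for cam,b,f in(('top',(195,165,315,275),6),('scene',(250,160,370,280),5)):
    p,d=grab(cam,n+cam); x0,y0,x1,y1=b
    cv2.imwrite('pics/%s%sz.png'%(n,cam),cv2.resize(p[y0:y1,x0:x1,::-1],None,fx=f,fy=f,interpolation=cv2.INTER_CUBIC))
E
python3 look.py a
```

```text
target [445. -23.] 100.0 yaw 60.5
pos [444.9 -24.5 102.3] yaw 60.5 F [ 0.1  0.1 -0.7] | tool shift cm [ 0.14 -0.07  0.23] turn about tool z rad -0.000 -> q6 0.36
tilt axis corr (tool) [0.0014 0.0024 0.    ]
```

View pics/atopz.png

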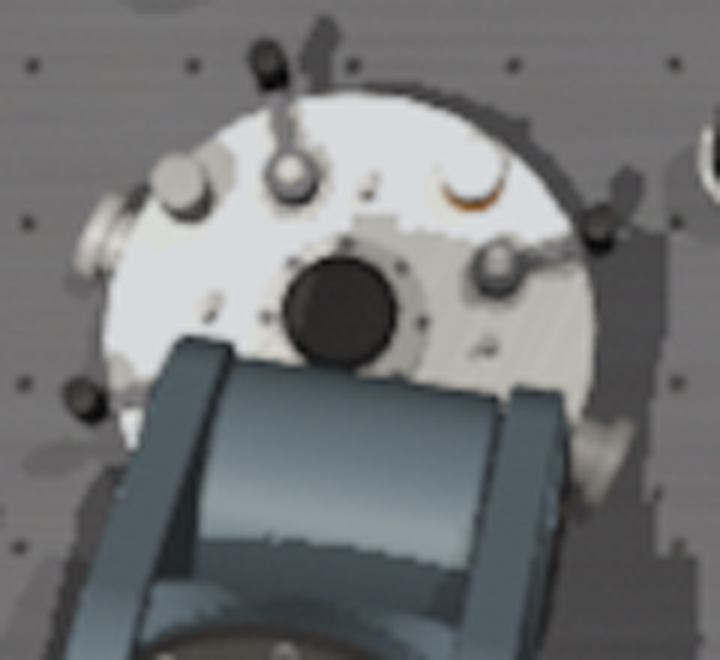

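View pics/ascenez.png

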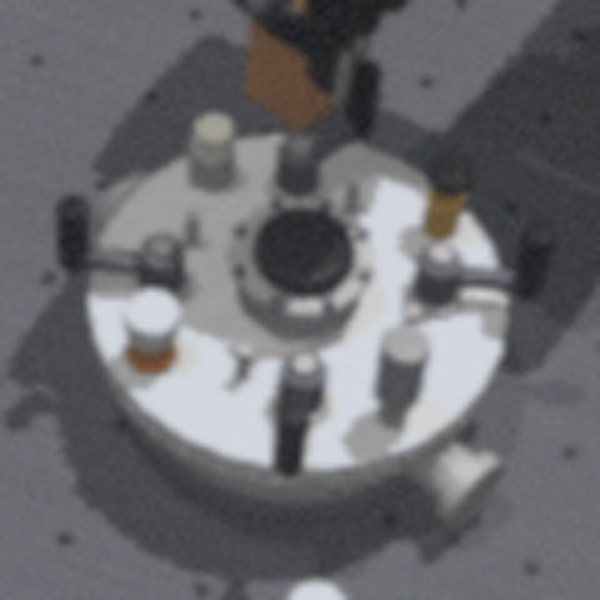

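The scene view shows knob 1 at about (366,90) next to the fingers, pushed round. I'll back off, lift and measure with the wrist camera.

servo_tool --steps '[[[-1.2,0,0,0,0,0,0],[-0.5,0,-3,0,0,0,0],[0,0,-5,0,0,0,0],[0,0,0,0,0,0,0],[0,0,0,0,0,0,0]]]'

```text
clock: 5.05
tool_pos: [435.0, -41.7, 184.3]
orientation: [[0.489, 0.872, 0.0], [0.872, -0.489, -0.002], [-0.002, 0.001, -1.0]]
contact_force: [1.2, -0.3, -0.7]
grip_width: 0.3
```

```bash
cat > wl.py <<'E'
from model import *
import pickle,sys
n=sys.argv[1];c=optics.get_calibration('wrist');pickle.dump(c,open('pics/%s.pkl'%n,'wb'));p,d=grab('wrist',n)
E
python3 wl.py w2;python3 plan.py 3 10 30 155
```

```text
target [648.2  55.1] 155.0 yaw 100.5
pos [435.1 -41.7 184.3] yaw 60.7 F [ 1.1  0.4 -0.2] | tool shift cm [18.87 13.84  2.92] turn about tool z rad -0.695 -> q6 0.31
tilt axis corr (tool) [ 0.0014  0.0017 -0.    ]
```

View pics/w2.png

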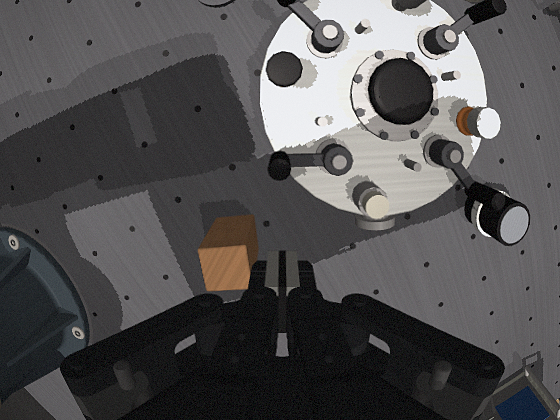

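Knob 1's top is at (279,166), with hub 1 at (340,161), hub 0 (331,33), hub 2 (455,157) and hub 3 (449,37). I'll compute the angle from these.

```bash
cat > ang.py <<'E'
from model import *
import pickle
def ang(n,k,hp,kp,hubs=None):
    c=pickle.load(open('pics/%s.pkl'%n,'rb'));h=wray(c,*hp,104)[:2];q=wray(c,*kp,128)[:2]
    for nm,b in(('imghub',h),('model',hub(k))):
        a=q-b;th=(Y+45+90*k-np.degrees(np.arctan2(a[1],a[0])))%360;print(n,k,nm,b.round(1),'knob',q.round(1),'r %.1f th %.1f deg'%(np.hypot(*a),th))
E
python3 -c "
from ang import *
ang('w2',1,(340,161),(279,166))"
```

```text
w2 1 imghub [491.1 -25.8] knob [454.5  -5.2] r 42.1 th 49.8 deg
w2 1 model [490.6 -27.6] knob [454.5  -5.2] r 42.5 th 52.2 deg
```

Lever 1 reads 50°, so that one is good. Next is lever 3.

servo_tool --steps '[[[4.72,3.46,0,0,0,0,0],[4.72,3.46,0,0,0,0,0],[4.72,3.46,0,0,0,0,0],[4.72,3.46,0,0,0,0,0],[0,0,0,0,0,-0.17,0],[0,0,0,0,0,-0.17,0],[0,0,0,0,0,-0.17,0],[0,0,0,0,0,-0.17,0]]]'

```text
clock: 6.1
tool_pos: [650.9, 57.6, 169.5]
orientation: [[-0.189, 0.982, -0.017], [0.982, 0.189, -0.002], [0.001, -0.017, -1.0]]
contact_force: [-0.4, -0.1, 0.3]
grip_width: 0.0
```

```bash
python3 plan.py 3 10 30 100
```

```text
target [648.2  55.1] 100.0 yaw 100.5
pos [650.9  57.6 169.5] yaw 100.9 F [-0.4 -0.1  0.3] | tool shift cm [-0.2  -0.19  6.95] turn about tool z rad 0.007 -> q6 -0.17
tilt axis corr (tool) [-0.0173 -0.0012  0.    ]
```

servo_tool --steps '[[[-0.2,-0.2,3,-0.017,0,0.007,0],[0,0,3.9,0,0,0,0],[0,0,0,0,0,0,0],[-0.9,0,0,0,0,0,0],[0,0,0,0,0,0,0]]]'

```text
clock: 6.72
tool_pos: [649.7, 45.2, 96.2]
orientation: [[-0.186, 0.983, -0.004], [0.983, 0.186, 0.001], [0.002, -0.004, -1.0]]
contact_force: [0.4, 0.1, 0.9]
grip_width: -0.1
```

```bash
python3 plan.py 3 10 18.5 100
```

```text
target [650.3  43.8] 100.0 yaw 100.5
pos [649.7  45.2  96.2] yaw 100.7 F [0.4 0.1 0.9] | tool shift cm [-0.15  0.04 -0.38] turn about tool z rad 0.003 -> q6 -0.19
tilt axis corr (tool) [-0.0038 -0.002   0.    ]
```

servo_tool --steps '[[[-0.15,0.04,-0.4,0,0,0,0],[-0.42,0.18,0,0,0,0.1,0],[-0.42,0.18,0,0,0,0.1,0],[-0.42,0.18,0,0,0,0.1,0],[-0.42,0.18,0,0,0,0.1,0],[-0.42,0.18,0,0,0,0.1,0]]]'

```text
clock: 7.48
tool_pos: [659.2, 26.9, 103.5]
orientation: [[0.322, 0.947, -0.002], [0.947, -0.322, 0.008], [0.007, -0.005, -1.0]]
contact_force: [2.1, 4.4, -5.1]
grip_width: 0.0
```

```bash
python3 plan.py 3 50 18.5 100
```

```text
target [658.   13.4] 100.0 yaw 60.5
pos [659.2  26.9 103.5] yaw 71.2 F [ 2.1  4.4 -5.1] | tool shift cm [-1.32  0.32  0.34] turn about tool z rad 0.187 -> q6 0.29
tilt axis corr (tool) [-0.0048 -0.0068 -0.    ]
```

servo_tool --steps '[[[-0.42,0.14,0.2,-0.005,-0.007,0.06,0],[-0.42,0.12,0.1,0,0,0.06,0],[-0.42,0.12,0,0,0,0.06,0],[0,0,0,0,0,0,0]]]'

```text
clock: 7.98
tool_pos: [660.4, 15.8, 104.9]
orientation: [[0.492, 0.871, 0.007], [0.871, -0.492, 0.002], [0.006, 0.005, -1.0]]
contact_force: [-0.1, 0.6, 0.3]
grip_width: 0.0
```

```bash
python3 plan.py 3 50 18.5 100
```

```text
target [658.   13.4] 100.0 yaw 60.5
pos [660.4  15.8 104.9] yaw 60.5 F [-0.1  0.6  0.3] | tool shift cm [-0.32 -0.09  0.49] turn about tool z rad 0.001 -> q6 0.46
tilt axis corr (tool) [ 0.0052 -0.0057 -0.    ]
```

servo_tool --steps '[[[-0.25,0,0.2,0.005,-0.006,0,0],[0,0,0,0,0,0,0],[1.5,0,0,0,0,0,0],[0.5,0,-3,0,0,0,0],[0,0,-5,0,0,0,0],[0,0,0,0,0,0,0]]]'

```text
clock: 8.72
tool_pos: [670.9, 33.6, 186.5]
orientation: [[0.489, 0.872, 0.001], [0.872, -0.489, -0.002], [-0.001, 0.002, -1.0]]
contact_force: [0.2, 0.2, -0.9]
grip_width: -0.3
```

```bash
python3 wl.py w3;python3 plan.py 0 5.5 30 155
```

```text
target [488.9  88.9] 155.0 yaw -165.0
pos [669.7  33.6 183.8] yaw 60.8 F [-0.  -0.6 -0.6] | tool shift cm [ -4.   -18.47   2.93] turn about tool z rad -2.343 -> q6 0.49
tilt axis corr (tool) [-0.0019  0.0029  0.    ]
```

View pics/w3.png

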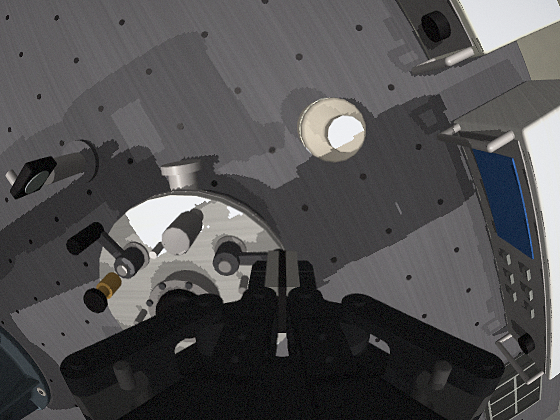

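Knob 3 is hidden by the fingers here. I'll move on above lever 0 and measure knob 3 from the top camera.

servo_tool --steps '[[[-1,-4.6,0,0,0,0,0],[-1,-4.6,0,0,0,0,0],[-1,-4.6,0,0,0,0,0],[-1,-4.6,0,0,0,0,0],[0,0,0,0,0,-0.18,0],[0,0,0,0,0,-0.18,0],[0,0,0,0,0,-0.18,0],[0,0,0,0,0,-0.18,0]]]'

```text
clock: 9.78
tool_pos: [479.1, 91.8, 174.5]
orientation: [[-0.231, 0.973, -0.02], [0.973, 0.231, -0.004], [0.0, -0.02, -1.0]]
contact_force: [0.8, 0.8, -0.4]
grip_width: -0.2
```

servo_tool --steps '[[[0,0,0,0,0,-0.18,0],[0,0,0,0,0,-0.18,0],[0,0,0,0,0,-0.18,0],[0,0,0,0,0,-0.18,0],[0,0,0,0,0,-0.18,0],[0,0,0,0,0,-0.18,0],[0,0,0,0,0,-0.18,0],[0,0,0,0,0,-0.18,0]]]'

```text
clock: 10.78
tool_pos: [474.8, 93.0, 165.2]
orientation: [[-0.987, -0.154, -0.037], [-0.154, 0.988, -0.008], [0.038, -0.002, -0.999]]
contact_force: [-0.5, 0.3, 0.5]
grip_width: 0.2
```

```bash
python3 look.py b;python3 plan.py 0 5.5 30 100
```

```text
target [488.9  88.9] 100.0 yaw -165.0
pos [474.8  93.  165.3] yaw -171.4 F [-0.2  0.3  0.3] | tool shift cm [-1.58 -0.61  6.47] turn about tool z rad -0.111 -> q6 -1.62
tilt axis corr (tool) [-0.002  -0.0382 -0.    ]
```

View pics/btopz.png

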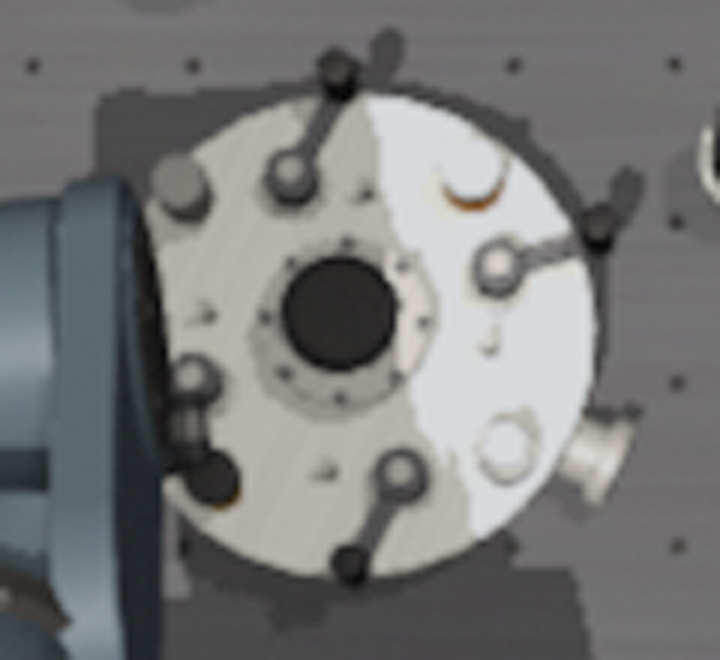

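View pics/bscenez.png

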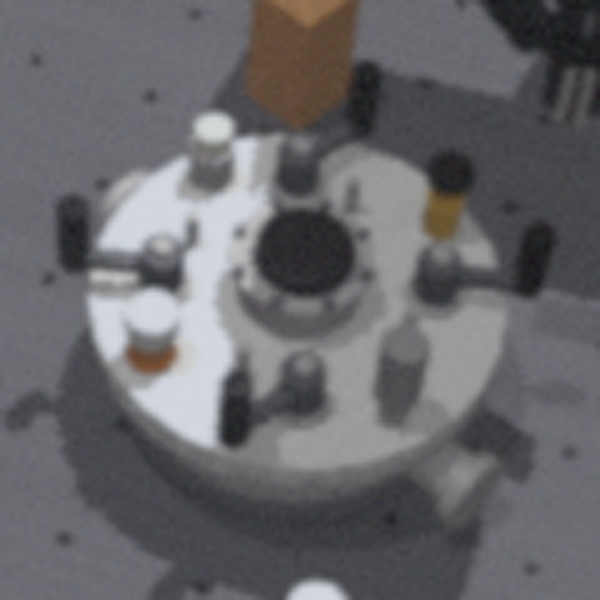

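Top view shows lever 3 with its knob at (340,70) and hub at (293,170), and lever 1 with its knob at (350,560) and hub at (402,468). Both are visibly about half-way. Nothing else moved.

```bash
cat >> ang.py <<'E'
def angt(k,hp,kp,off=(195,165),f=6,cam='top'):
    g=lambda q:(off[0]+(q[0]+.5)/f-.5,off[1]+(q[1]+.5)/f-.5)
    h=ray_plane(cam,*g(hp),104)[:2];q=ray_plane(cam,*g(kp),128)[:2]
    for nm,b in(('imghub',h),('modelT',hub(k,np.array([551.9,-6.9]),65.8))):
        a=q-b;print(cam,k,nm,b.round(1),'knob',q.round(1),'r %.1f th %.1f'%(np.hypot(*a),(Y+45+90*k-np.degrees(np.arctan2(a[1],a[0])))%360))
E
python3 -c "
from ang import *
angt(3,(293,170),(340,69));angt(1,(402,468),(350,559))
angt(3,(303,364),(236,375),(250,160),5,'scene');angt(1,(300,147),(370,70),(250,160),5,'scene')
"
```

```text
top 3 imghub [612.6  15.3] knob [648.2  -4.8] r 40.9 th 49.9
top 3 modelT [612.7  16.2] knob [648.2  -4.8] r 41.3 th 51.1
top 1 imghub [492.3 -29.3] knob [454.1 -10.7] r 42.5 th 46.5
top 1 modelT [491.1 -30. ] knob [454.1 -10.7] r 41.8 th 48.0
scene 3 imghub [612.6  18.4] knob [645.8  -2.2] r 39.1 th 52.3
scene 3 modelT [612.7  16.2] knob [645.8  -2.2] r 37.9 th 49.5
scene 1 imghub [492. -26.] knob [452.6  -5.9] r 44.3 th 47.5
scene 1 modelT [491.1 -30. ] knob [452.6  -5.9] r 45.5 th 52.5
```

Both read about 50°. Now lever 0: settle the pose at height first, then descend.

servo_tool --steps '[[[-1.6,-0.6,0,0,-0.038,-0.11,0],[0,0,0,0,0,0,0]]]'

```text
clock: 11.12
tool_pos: [491.1, 89.7, 163.4]
orientation: [[-0.968, -0.251, -0.002], [-0.251, 0.968, -0.0], [0.002, 0.0, -1.0]]
contact_force: [-0.3, 0.7, 0.1]
grip_width: -0.3
```

```bash
python3 plan.py 0 5.5 30 100
```

```text
target [488.9  88.9] 100.0 yaw -165.0
pos [491.1  89.7 163.4] yaw -165.5 F [-0.3  0.7  0.1] | tool shift cm [ 0.22 -0.02  6.34] turn about tool z rad -0.008 -> q6 -1.74
tilt axis corr (tool) [ 0.0004 -0.0022 -0.    ]
```

servo_tool --steps '[[[0.2,0,3,0,0,-0.008,0],[0,0,3.2,0,0,0,0],[0,0,0,0,0,0,0],[-0.9,0,0,0,0,0,0],[0,0,0,0,0,0,0]]]'

```text
clock: 11.75
tool_pos: [497.5, 92.2, 101.3]
orientation: [[-0.971, -0.24, -0.004], [-0.24, 0.971, -0.001], [0.004, 0.0, -1.0]]
contact_force: [-0.7, -0.0, 0.1]
grip_width: 0.2
```

```bash
python3 plan.py 0 5.5 18.5 100
```

```text
target [500.   91.9] 100.0 yaw -165.0
pos [497.5  92.2 101.3] yaw -166.1 F [-0.7 -0.   0.1] | tool shift cm [-0.24 -0.09  0.13] turn about tool z rad -0.019 -> q6 -1.72
tilt axis corr (tool) [ 0.0004 -0.0044 -0.    ]
```

servo_tool --steps '[[[-0.24,-0.09,0.1,0,-0.004,-0.019,0],[-0.42,0.18,0,0,0,0.1,0],[-0.42,0.18,0,0,0,0.1,0],[-0.42,0.18,0.05,0,0,0.1,0],[-0.42,0.18,0.05,0,0,0.1,0],[-0.42,0.18,0.05,0,0,0.1,0],[-0.42,0.18,0.05,0,0,0.1,0]]]'

```text
clock: 12.62
tool_pos: [520.6, 102.5, 100.6]
orientation: [[-0.938, 0.347, -0.011], [0.347, 0.938, -0.001], [0.01, -0.004, -1.0]]
contact_force: [-4.9, 1.9, 5.2]
grip_width: 0.1
```

```bash
python3 plan.py 0 50 18.5 100
```

```text
target [533.3 101.7] 100.0 yaw 150.5
pos [520.6 102.5 100.6] yaw 159.7 F [-4.9  1.9  5.2] | tool shift cm [-1.22  0.37  0.04] turn about tool z rad 0.161 -> q6 -1.11
tilt axis corr (tool) [-0.0044 -0.01    0.    ]
```

servo_tool --steps '[[[-0.42,0.14,0,-0.004,-0.01,0.06,0],[-0.42,0.12,0,0,0,0.06,0],[-0.45,0.12,0,0,0,0.05,0],[0,0,0,0,0,0,0]]]'

```text
clock: 13.12
tool_pos: [531.5, 102.2, 100.9]
orientation: [[-0.863, 0.505, -0.006], [0.505, 0.863, 0.001], [0.006, -0.002, -1.0]]
contact_force: [0.1, -0.3, -0.1]
grip_width: -0.5
```

```bash
python3 plan.py 0 50 18.5 100
```

```text
target [533.3 101.7] 100.0 yaw 150.5
pos [531.5 102.2 100.9] yaw 149.7 F [ 0.1 -0.3 -0.1] | tool shift cm [-0.18  0.06  0.09] turn about tool z rad -0.015 -> q6 -0.94
tilt axis corr (tool) [-0.0018 -0.0059 -0.    ]
```

servo_tool --steps '[[[-0.1,0,0,0,0,0,0],[1.5,0,0,0,0,0,0],[0.5,0,-3,0,0,0,0],[0,0,-5,0,0,0,0],[0,0,0,0,0,0,0]]]'

```text
clock: 13.75
tool_pos: [512.9, 112.9, 183.6]
orientation: [[-0.865, 0.502, -0.005], [0.502, 0.865, 0.001], [0.005, -0.002, -1.0]]
contact_force: [-0.8, -0.3, -0.8]
grip_width: -0.2
```

```bash
python3 wl.py w4;python3 plan.py 2 6 30 160
```

```text
target [613.8 -98.8] 160.0 yaw -165.5
pos [511.8 112.8 181.5] yaw 149.8 F [-0.7  0.7 -0.2] | tool shift cm [-19.47 -13.16   2.05] turn about tool z rad -0.780 -> q6 -0.92
tilt axis corr (tool) [-0.0037 -0.0081 -0.    ]
```

View pics/w4.png

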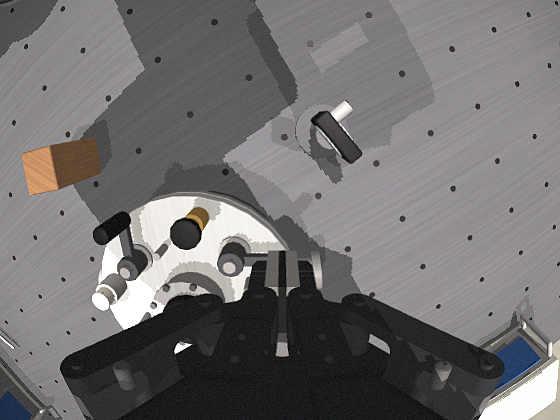

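servo_tool --steps '[[[-4.87,-3.3,0,0,0,0,0],[-4.87,-3.3,0,0,0,0,0],[-4.87,-3.3,0,0,0,0,0],[-4.87,-3.3,0,0,0,0,0],[0,0,0,0,0,-0.18,0],[0,0,0,0,0,-0.18,0],[0,0,0,0,0,-0.18,0],[0,0,0,0,0,-0.18,0]]]'

```text
clock: 14.8
tool_pos: [611.0, -103.9, 168.0]
orientation: [[-0.976, -0.216, -0.023], [-0.217, 0.976, 0.003], [0.021, 0.008, -1.0]]
contact_force: [0.0, -0.2, -0.2]
grip_width: 0.2
```

```bash
python3 plan.py 2 6 30 160; python3 look.py c
```

```text
target [613.8 -98.8] 160.0 yaw -165.5
pos [ 611.  -103.9  168. ] yaw -167.5 F [ 0.  -0.2 -0.2] | tool shift cm [-0.4   0.43  0.79] turn about tool z rad -0.035 -> q6 -2.03
tilt axis corr (tool) [ 0.0077 -0.0213  0.    ]
```

View pics/ctopz.png

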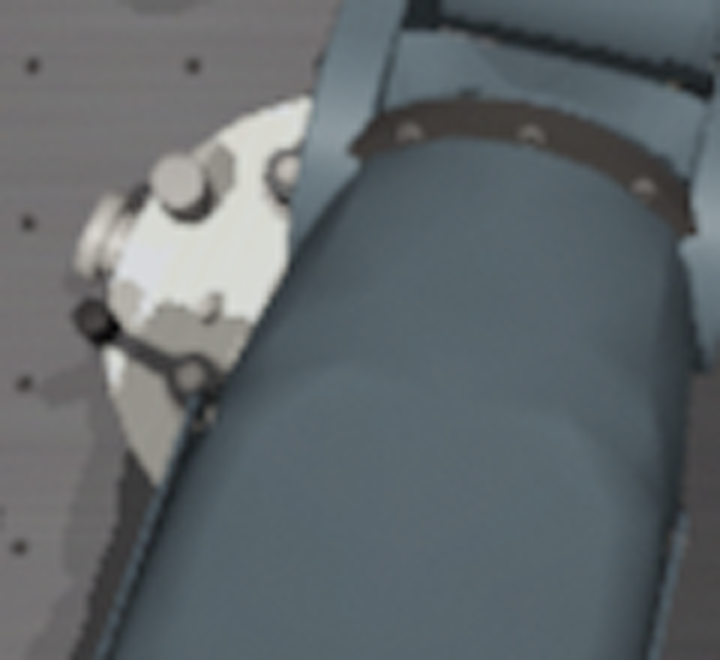

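Lever 0 now points up-left, with its knob at (97,318) and hub at (195,375).

```bash
python3 -c "
from ang import *
angt(0,(195,375),(97,317))"
```

```text
top 0 imghub [529.5  53.1] knob [548.8  89.2] r 40.9 th 48.6
top 0 modelT [528.8  53.9] knob [548.8  89.2] r 40.6 th 49.9
```

servo_tool --steps '[[[-0.4,0.4,1,0.008,-0.021,-0.035,0],[0,0,3,0,0,0,0],[0,0,2.7,0,0,0,0],[0,0,0,0,0,0,0]]]'

```text
clock: 15.4
tool_pos: [612.2, -98.0, 96.6]
orientation: [[-0.973, -0.23, -0.003], [-0.23, 0.973, 0.0], [0.002, 0.001, -1.0]]
contact_force: [0.3, 0.2, 0.7]
grip_width: 0.0
```

```bash
python3 plan.py 2 6 18.5 100
```

```text
target [ 602.7 -101.7] 100.0 yaw -165.5
pos [612.2 -98.   96.6] yaw -166.7 F [0.3 0.2 0.7] | tool shift cm [ 1.01 -0.14 -0.34] turn about tool z rad -0.021 -> q6 -2.04
tilt axis corr (tool) [ 0.0009 -0.0024 -0.    ]
```

Lever 0 reads 49–50°. Now push lever 2 with the +x face.

servo_tool --steps '[[[1.0,-0.14,-0.35,0,0,-0.02,0],[0.42,-0.18,0,0,0,0.1,0],[0.42,-0.18,0,0,0,0.1,0],[0.42,-0.18,0.05,0,0,0.1,0],[0.42,-0.18,0.05,0,0,0.1,0],[0.42,-0.18,0.05,0,0,0.1,0],[0.42,-0.18,0.05,0,0,0.1,0]]]'

```text
clock: 16.27
tool_pos: [582.3, -115.0, 107.2]
orientation: [[-0.931, 0.364, 0.021], [0.364, 0.932, -0.005], [-0.021, 0.003, -1.0]]
contact_force: [5.1, -2.0, -4.5]
grip_width: -0.2
```

```bash
python3 plan.py 2 50 18.5 100
```

```text
target [ 569.7 -111.3] 100.0 yaw 150.5
pos [ 582.3 -115.   107.2] yaw 158.7 F [ 5.1 -2.  -4.5] | tool shift cm [ 1.32 -0.12  0.69] turn about tool z rad 0.143 -> q6 -1.47
tilt axis corr (tool) [0.0032 0.0215 0.    ]
```

servo_tool --steps '[[[0.45,-0.06,0.3,0.003,0.02,0.05,0],[0.45,-0.06,0.2,0,0,0.05,0],[0.45,-0.06,0,0,0,0.05,0],[0,0,0,0,0,0,0]]]'

```text
clock: 16.77
tool_pos: [573.0, -115.3, 109.7]
orientation: [[-0.862, 0.507, 0.019], [0.507, 0.862, -0.007], [-0.02, 0.003, -1.0]]
contact_force: [0.1, 0.6, 1.0]
grip_width: 0.1
```

```bash
python3 plan.py 2 50 18.5 100
```

```text
target [ 569.7 -111.3] 100.0 yaw 150.5
pos [ 573.  -115.3  109.7] yaw 149.5 F [0.1 0.6 1. ] | tool shift cm [0.51 0.17 0.96] turn about tool z rad -0.017 -> q6 -1.31
tilt axis corr (tool) [0.0032 0.0202 0.    ]
```

servo_tool --steps '[[[0,0.1,0.8,0.003,0.02,0,0],[0.42,0,0.1,0,0,-0.01,0],[0,0,0,0,0,0,0]]]'

```text
clock: 17.15
tool_pos: [570.7, -113.5, 101.8]
orientation: [[-0.868, 0.497, 0.002], [0.497, 0.868, -0.001], [-0.003, -0.0, -1.0]]
contact_force: [-0.8, 0.5, 0.4]
grip_width: 0.3
```

```bash
python3 plan.py 2 50 18.5 100; python3 look.py d
```

```text
target [ 569.7 -111.3] 100.0 yaw 150.5
pos [ 570.7 -113.5  101.8] yaw 150.2 F [-0.8  0.5  0.4] | tool shift cm [0.2  0.13 0.18] turn about tool z rad -0.005 -> q6 -1.33
tilt axis corr (tool) [-0.      0.0027  0.    ]
```

View pics/dscenez.png

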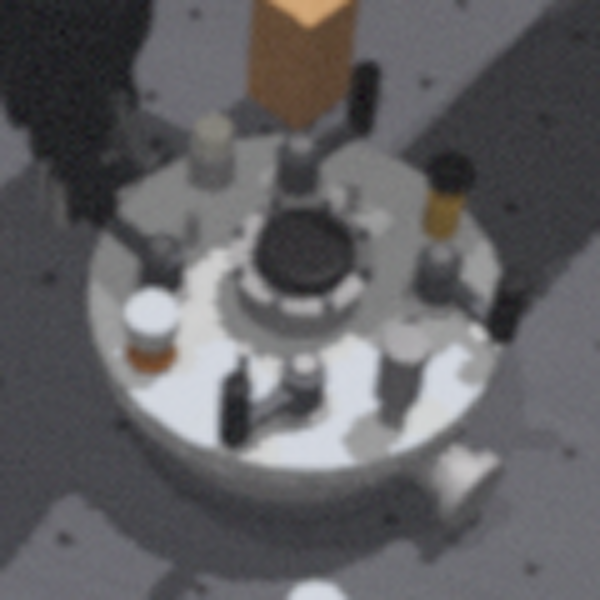

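Levers 0, 1 and 3 look half-way, and lever 2's knob at about (95,200) is still hidden by the fingers. I'll give it a small nudge, retreat, then check it.

servo_tool --steps '[[[0.12,0,0,0,0,0,0],[-1.5,0,0,0,0,0,0],[-0.5,0,-3,0,0,0,0],[0,0,-5,0,0,0,0],[0,0,0,0,0,0,0]]]'

```text
clock: 17.88
tool_pos: [586.7, -122.0, 183.3]
orientation: [[-0.868, 0.496, -0.0], [0.496, 0.868, 0.0], [0.001, 0.0, -1.0]]
contact_force: [0.6, -0.5, -0.3]
grip_width: 0.1
```

```bash
python3 wl.py w5; python3 plan.py 1 50 30 160
```

```text
target [439.3 -33. ] 160.0 yaw 60.5
pos [ 585.6 -121.7  181. ] yaw 150.2 F [-0.4  0.5 -0.8] | tool shift cm [17.09  0.44  2.17] turn about tool z rad 1.566 -> q6 -1.33
tilt axis corr (tool) [-0.0008 -0.0042 -0.    ]
```

View pics/w5.png

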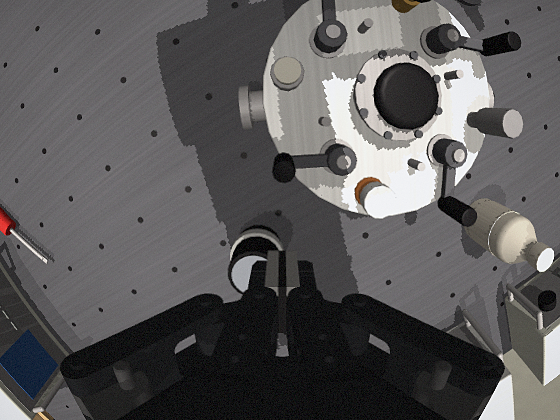

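```bash
python3 -c "
from ang import *
ang('w5',2,(343,160),(284,168));ang('w5',3,(456,149),(465,210))"
```

```text
w5 2 imghub [572.5 -64.4] knob [ 553.9 -100.9] r 41.0 th 47.5 deg
w5 2 model [574.3 -65.7] knob [ 553.9 -100.9] r 40.7 th 50.5 deg
w5 3 imghub [606.2  17.9] knob [641.   -2.8] r 40.5 th 51.2 deg
w5 3 model [612.4  18. ] knob [641.   -2.8] r 35.3 th 56.4 deg
```

All four read about 48–51°, so pass 1 is done. Pass 2 uses the same order: 1, 3, 0, 2.

servo_tool --steps '[[[5.7,0.15,0,0,0,0,0],[5.7,0.15,0,0,0,0,0],[5.7,0.15,0,0,0,0,0],[0,0,0,0,0,0.18,0],[0,0,0,0,0,0.18,0],[0,0,0,0,0,0.18,0],[0,0,0,0,0,0.18,0],[0,0,0,0,0,0.18,0]]]'

```text
clock: 18.92
tool_pos: [427.1, -27.8, 172.3]
orientation: [[-0.125, 0.992, -0.023], [0.992, 0.125, 0.006], [0.009, -0.022, -1.0]]
contact_force: [-0.5, 0.6, 0.2]
grip_width: -0.1
```

servo_tool --steps '[[[0,0,0,0,0,0.18,0],[0,0,0,0,0,0.18,0],[0,0,0,0,0,0.18,0],[0,0,0,0,0,0.15,0],[0,0,0,0,0,0,0]]]'

```text
clock: 19.55
tool_pos: [422.6, -26.5, 166.9]
orientation: [[0.554, 0.832, -0.035], [0.832, -0.554, 0.009], [-0.012, -0.034, -0.999]]
contact_force: [-0.3, -0.4, 0.3]
grip_width: -0.0
```

```bash
python3 look.py e; python3 plan.py 1 50 30 100
```

```text
target [439.3 -33. ] 100.0 yaw 60.5
pos [422.8 -26.5 167.2] yaw 56.5 F [ 0.7 -0.2 -1.2] | tool shift cm [0.45 1.95 6.65] turn about tool z rad -0.070 -> q6 0.41
tilt axis corr (tool) [-0.0333  0.0114  0.    ]
```

View pics/etopz.png

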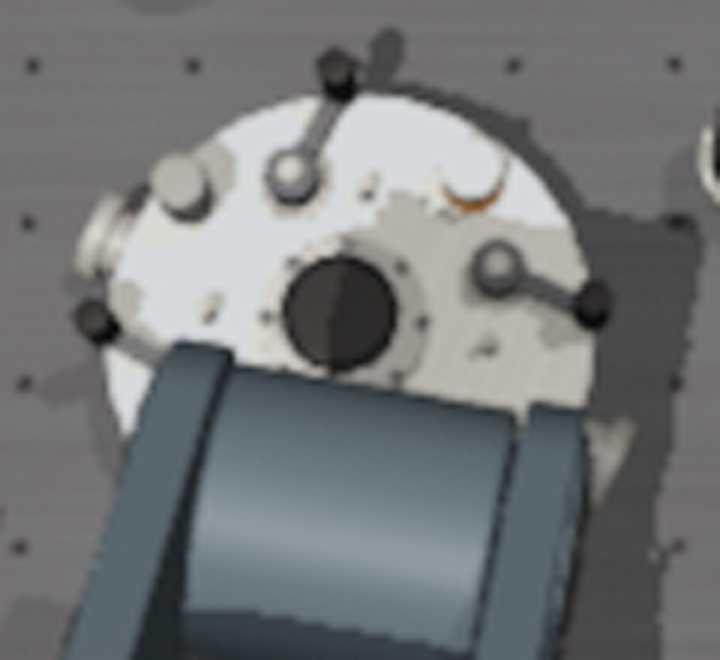

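Lever 2 (knob (593,302), hub (498,262)), lever 3 and lever 0 all sit half-way. Now the second push on lever 1.

servo_tool --steps '[[[0.45,1.95,0,-0.033,0.011,-0.07,0],[0,0,0,0,0,0,0]]]'

```text
clock: 19.9
tool_pos: [441.4, -33.5, 165.9]
orientation: [[0.487, 0.874, -0.001], [0.874, -0.487, 0.001], [0.001, -0.001, -1.0]]
contact_force: [0.3, -0.7, 0.3]
grip_width: 0.3
```

```bash
python3 plan.py 1 50 30 100; python3 -c "
from ang import *
angt(2,(498,264),(593,300))"
```

```text
target [439.3 -33. ] 100.0 yaw 60.5
pos [441.4 -33.5 165.9] yaw 60.9 F [ 0.3 -0.7  0.3] | tool shift cm [-0.06 -0.2   6.59] turn about tool z rad 0.007 -> q6 0.33
tilt axis corr (tool) [-0.0013 -0.0006  0.    ]
top 2 imghub [574.1 -67.1] knob [ 555.3 -104.6] r 42.0 th 47.2
top 2 modelT [575.  -67.7] knob [ 555.3 -104.6] r 41.9 th 48.6
```

servo_tool --steps '[[[-0.06,-0.2,3.3,0,0,0.007,0],[0,0,3.2,0,0,0,0],[0,0,0,0,0,0,0],[0.9,0,0,0,0,0,0],[0,0,0,0,0,0,0]]]'

```text
clock: 20.52
tool_pos: [443.0, -23.9, 101.5]
orientation: [[0.493, 0.87, -0.002], [0.87, -0.493, 0.002], [0.001, -0.002, -1.0]]
contact_force: [1.2, 0.4, -0.6]
grip_width: -0.2
```

```bash
python3 plan.py 1 50 18.5 100
```

```text
target [445. -23.] 100.0 yaw 60.5
pos [443.  -23.9 101.5] yaw 60.5 F [ 1.2  0.4 -0.6] | tool shift cm [0.18 0.12 0.15] turn about tool z rad -0.000 -> q6 0.35
tilt axis corr (tool) [-0.0025 -0.0006 -0.    ]
```

servo_tool --steps '[[[0.18,0.1,0.1,0,0,0,0],[0.42,-0.17,0,0,0,0.1,0],[0.42,-0.17,0,0,0,0.1,0],[0.42,-0.17,0.05,0,0,0.1,0],[0.42,-0.17,0.05,0,0,0.1,0],[0.42,-0.17,0.05,0,0,0.1,0]]]'

```text
clock: 21.28
tool_pos: [450.1, -2.9, 101.4]
orientation: [[0.857, 0.516, -0.007], [0.516, -0.857, -0.002], [-0.007, -0.002, -1.0]]
contact_force: [-4.5, -3.6, 5.7]
grip_width: -0.3
```

```bash
python3 plan.py 1 85 18.5 100;  python3 plan.py 1 100 18.5 100
```

```text
target [455.8   2.4] 100.0 yaw 25.5
pos [450.1  -2.9 101.4] yaw 31.1 F [-4.5 -3.6  5.7] | tool shift cm [ 0.77 -0.15  0.13] turn about tool z rad 0.097 -> q6 0.92
tilt axis corr (tool) [-0.0015  0.0067  0.    ]
target [464.8  10.4] 100.0 yaw 10.5
pos [450.1  -2.9 101.4] yaw 31.1 F [-4.5 -3.6  5.7] | tool shift cm [ 1.94 -0.37  0.12] turn about tool z rad 0.359 -> q6 0.92
tilt axis corr (tool) [-0.0015  0.0067  0.    ]
```

servo_tool --steps '[[[0.42,-0.1,0,0,0.007,0.08,0],[0.42,-0.1,0,0,0,0.08,0],[0.42,-0.1,0,0,0,0.08,0],[0.3,-0.08,0,0,0,0.08,0]]]'

```text
clock: 21.78
tool_pos: [458.1, 7.6, 101.6]
orientation: [[0.978, 0.21, -0.011], [0.21, -0.978, 0.001], [-0.011, -0.004, -1.0]]
contact_force: [-6.5, 0.5, 1.0]
grip_width: 0.2
```

```bash
  python3 plan.py 1 100 18.5 100
```

```text
target [464.8  10.4] 100.0 yaw 10.5
pos [458.1   7.6 101.6] yaw 12.1 F [-6.5  0.5  1. ] | tool shift cm [ 0.71 -0.13  0.15] turn about tool z rad 0.029 -> q6 1.27
tilt axis corr (tool) [-0.0037  0.011   0.    ]
```

servo_tool --steps '[[[0.35,-0.08,0,0,0.011,0.01,0],[0.35,-0.08,0,0,0,0.01,0],[0.3,0,0,0,0,0.01,0]]]'

```text
clock: 22.15
tool_pos: [464.3, 11.0, 101.5]
orientation: [[0.984, 0.18, -0.009], [0.18, -0.984, 0.003], [-0.008, -0.004, -1.0]]
contact_force: [-12.7, -2.1, 4.3]
grip_width: 0.2
```

```bash
  python3 plan.py 1 100 18.5 100
```

```text
target [464.8  10.4] 100.0 yaw 10.5
pos [464.3  11.  101.5] yaw 10.4 F [-12.7  -2.1   4.3] | tool shift cm [0.04 0.07 0.15] turn about tool z rad -0.003 -> q6 1.31
tilt axis corr (tool) [-0.0043  0.008  -0.    ]
```

Force is rising (−12.7 N) at the predicted stop position. I'll press a little more to be sure.

servo_tool --steps '[[[0.3,0,0,0,0,0,0]]]'

```text
clock: 22.28
tool_pos: [464.4, 11.3, 101.3]
orientation: [[0.984, 0.18, -0.016], [0.18, -0.984, 0.002], [-0.015, -0.005, -1.0]]
contact_force: [-20.3, -8.9, 13.3]
grip_width: -0.3
```

servo_tool --steps '[[[0.4,0,0,0,0,0,0]]]'

```text
clock: 22.4
tool_pos: [464.3, 11.4, 101.2]
orientation: [[0.983, 0.181, -0.026], [0.181, -0.983, 0.001], [-0.025, -0.006, -1.0]]
contact_force: [-27.5, -12.3, 21.3]
grip_width: -0.1
```

Pressing with 27 N gives no more motion, so lever 1 is firmly against its stop. Back off to lever 3.

servo_tool --steps '[[[-1.5,0,0,0,0.02,0,0],[-0.5,0,-3,0,0,0,0],[0,0,-5,0,0,0,0],[0,0,0,0,0,0,0]]]'

```text
clock: 22.9
tool_pos: [444.7, 7.3, 185.6]
orientation: [[0.983, 0.181, -0.004], [0.181, -0.983, 0.004], [-0.003, -0.005, -1.0]]
contact_force: [-0.4, 0.9, 0.2]
grip_width: -0.1
```

```bash
  python3 wl.py w6; python3 plan.py 3 50 30 160
```

```text
target [663.7  23.4] 160.0 yaw 60.5
pos [443.6   7.3 183.8] yaw 10.4 F [ 0.7 -0.3 -0.3] | tool shift cm [21.95  2.41  2.22] turn about tool z rad -0.874 -> q6 1.3
tilt axis corr (tool) [-0.0059  0.0063 -0.    ]
```

View pics/w6.png

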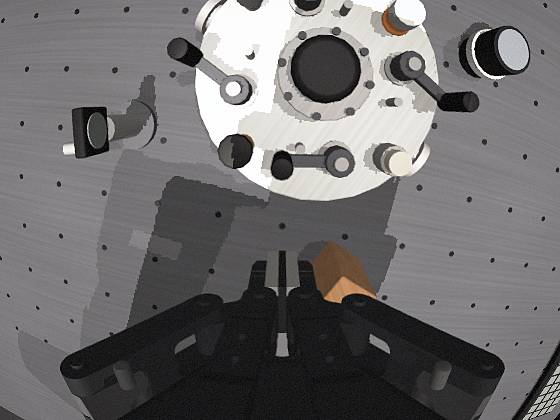

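Lever 1's arm lies against its pin at (299,150), with the knob at (282,165), and the jar and cap are undisturbed. Moving to lever 3.

servo_tool --steps '[[[5.5,0.6,0,0,0,0,0],[5.5,0.6,0,0,0,0,0],[5.5,0.6,0,0,0,0,0],[5.4,0.6,0,0,0,-0.17,0],[0,0,0,0,0,-0.18,0],[0,0,0,0,0,-0.18,0],[0,0,0,0,0,-0.18,0],[0,0,0,0,0,-0.16,0]]]'

```text
clock: 23.95
tool_pos: [666.2, 24.7, 168.6]
orientation: [[0.472, 0.881, -0.022], [0.881, -0.472, 0.005], [-0.006, -0.022, -1.0]]
contact_force: [0.8, -0.3, 0.1]
grip_width: -0.3
```

```bash
python3 plan.py 3 50 30 100
```

```text
target [663.7  23.4] 100.0 yaw 60.5
pos [666.2  24.7 168.6] yaw 61.8 F [ 0.8 -0.3  0.1] | tool shift cm [-0.19 -0.    6.87] turn about tool z rad 0.023 -> q6 0.46
tilt axis corr (tool) [-0.0223  0.0058 -0.    ]
```

servo_tool --steps '[[[-0.1,0,3.2,-0.022,0.006,0.023,0],[0,0,3.4,0,0,0,0],[0,0,0,0,0,0,0],[-0.9,0,0,0,0,0,0],[0,0,0,0,0,0,0]]]'

```text
clock: 24.58
tool_pos: [659.4, 15.7, 98.6]
orientation: [[0.491, 0.871, -0.003], [0.871, -0.491, -0.0], [-0.001, -0.002, -1.0]]
contact_force: [0.0, 0.2, 0.5]
grip_width: -0.1
```

```bash
python3 plan.py 3 50 18.5 101
```

```text
target [658.   13.4] 101.0 yaw 60.5
pos [659.4  15.7  98.6] yaw 60.6 F [0.  0.2 0.5] | tool shift cm [-0.27 -0.01 -0.24] turn about tool z rad 0.002 -> q6 0.47
tilt axis corr (tool) [-0.0024  0.0014  0.    ]
```

servo_tool --steps '[[[-0.27,0,-0.2,0,0,0,0],[-0.45,0.17,0,0,0,0.1,0],[-0.45,0.17,0,0,0,0.1,0],[-0.45,0.17,0.05,0,0,0.1,0],[-0.45,0.17,0.05,0,0,0.1,0],[-0.45,0.17,0.05,0,0,0.1,0]]]'

```text
clock: 25.32
tool_pos: [653.5, -6.3, 103.1]
orientation: [[0.856, 0.516, 0.01], [0.516, -0.856, 0.005], [0.011, 0.001, -1.0]]
contact_force: [5.1, 2.7, -5.4]
grip_width: -0.2
```

```bash
python3 plan.py 3 100 18.5 101
```

```text
target [638.2 -20. ] 101.0 yaw 10.5
pos [653.5  -6.3 103.1] yaw 31.1 F [ 5.1  2.7 -5.4] | tool shift cm [-2.01  0.38  0.18] turn about tool z rad 0.359 -> q6 0.94
tilt axis corr (tool) [ 0.0007 -0.0112 -0.    ]
```

servo_tool --steps '[[[-0.42,0.1,0.1,0,-0.011,0.08,0],[-0.42,0.1,0.1,0,0,0.08,0],[-0.42,0.1,0.05,0,0,0.08,0],[-0.35,0.08,0,0,0,0.08,0],[-0.35,0.06,0,0,0,0.03,0]]]'

```text
clock: 25.95
tool_pos: [643.5, -18.4, 105.1]
orientation: [[0.984, 0.178, 0.02], [0.178, -0.984, -0.001], [0.019, 0.004, -1.0]]
contact_force: [5.9, 0.6, -4.8]
grip_width: -0.0
```

```bash
python3 plan.py 3 100 18.5 101
```

```text
target [638.2 -20. ] 101.0 yaw 10.5
pos [643.5 -18.4 105.1] yaw 10.3 F [ 5.9  0.6 -4.8] | tool shift cm [-0.55  0.05  0.4 ] turn about tool z rad -0.004 -> q6 1.29
tilt axis corr (tool) [ 0.0043 -0.0193  0.    ]
```

servo_tool --steps '[[[-0.35,0.03,0.15,0.004,-0.019,0,0],[-0.35,0.03,0.1,0,0,0,0],[-0.35,0,0,0,0,0,0]]]'

```text
clock: 26.32
tool_pos: [637.1, -21.2, 105.9]
orientation: [[0.984, 0.177, 0.012], [0.177, -0.984, -0.001], [0.012, 0.003, -1.0]]
contact_force: [9.1, 0.9, -5.6]
grip_width: 0.3
```

servo_tool --steps '[[[-0.3,0,0,0,0,0,0]]]'

```text
clock: 26.45
tool_pos: [636.9, -21.7, 106.8]
orientation: [[0.984, 0.177, 0.02], [0.177, -0.984, -0.0], [0.019, 0.004, -1.0]]
contact_force: [20.5, 3.7, -15.2]
grip_width: 0.0
```

servo_tool --steps '[[[-0.35,0,0.1,0,0,0,0]]]'

```text
clock: 26.58
tool_pos: [636.9, -21.8, 106.9]
orientation: [[0.984, 0.176, 0.03], [0.176, -0.984, 0.0], [0.029, 0.005, -1.0]]
contact_force: [22.4, 7.7, -13.5]
grip_width: 0.3
```

servo_tool --steps '[[[1.5,0,0,0,-0.02,0,0],[0.5,0,-3,0,0,0,0],[0,0,-5,0,0,0,0],[0,0,0,0,0,0,0]]]'

```text
clock: 27.08
tool_pos: [657.6, -18.3, 193.0]
orientation: [[0.984, 0.176, 0.015], [0.176, -0.984, -0.004], [0.014, 0.006, -1.0]]
contact_force: [-0.2, 0.3, 0.0]
grip_width: -0.1
```

```bash
python3 plan.py 0 50 30 160
```

```text
target [523.3 107.4] 160.0 yaw 150.5
pos [657.6 -18.3 193. ] yaw 10.2 F [-0.2  0.3  0. ] | tool shift cm [-11.05 -14.76   3.05] turn about tool z rad -2.450 -> q6 1.3
tilt axis corr (tool) [ 0.0064 -0.0136  0.    ]
```

Lever 3 stopped moving under 22 N. Travel to lever 0.

servo_tool --steps '[[[-3.6,-4.9,0,0,0,0,0],[-3.6,-4.9,0,0,0,0,0],[-3.6,-4.9,0,0,0,0,0],[0,0,0,0,0,-0.18,0],[0,0,0,0,0,-0.18,0],[0,0,0,0,0,-0.18,0],[0,0,0,0,0,-0.18,0],[0,0,0,0,0,-0.18,0]]]'

```text
clock: 28.08
tool_pos: [519.4, 110.3, 189.9]
orientation: [[0.45, 0.893, 0.016], [0.893, -0.45, -0.004], [0.004, 0.016, -1.0]]
contact_force: [-0.0, -0.4, 0.5]
grip_width: 0.3
```

servo_tool --steps '[[[0,0,0,0,0,-0.18,0],[0,0,0,0,0,-0.18,0],[0,0,0,0,0,-0.18,0],[0,0,0,0,0,-0.18,0],[0,0,0,0,0,-0.18,0],[0,0,0,0,0,-0.18,0],[0,0,0,0,0,-0.18,0],[0,0,0,0,0,-0.18,0]]]'

```text
clock: 29.08
tool_pos: [517.5, 109.3, 188.8]
orientation: [[-0.853, 0.522, 0.015], [0.522, 0.853, -0.004], [-0.015, 0.004, -1.0]]
contact_force: [-1.3, -0.2, -0.3]
grip_width: 0.2
```

```bash
python3 plan.py 0 50 30 160; python3 look.py f
```

```text
target [523.3 107.4] 160.0 yaw 150.5
pos [517.5 109.3 188.8] yaw 148.5 F [-1.3 -0.2 -0.3] | tool shift cm [-0.55  0.13  2.89] turn about tool z rad -0.034 -> q6 -0.89
tilt axis corr (tool) [0.0041 0.0153 0.    ]
```

View pics/ftopz.png

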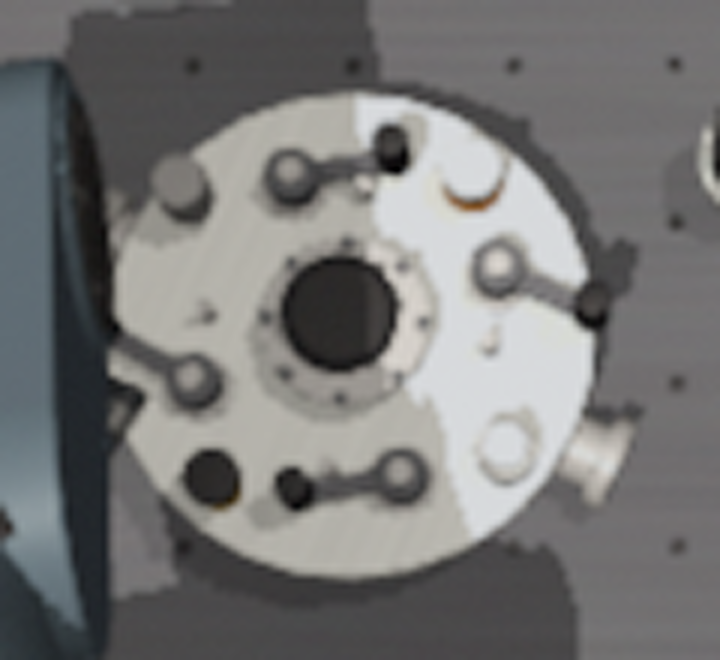

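View pics/fscenez.png

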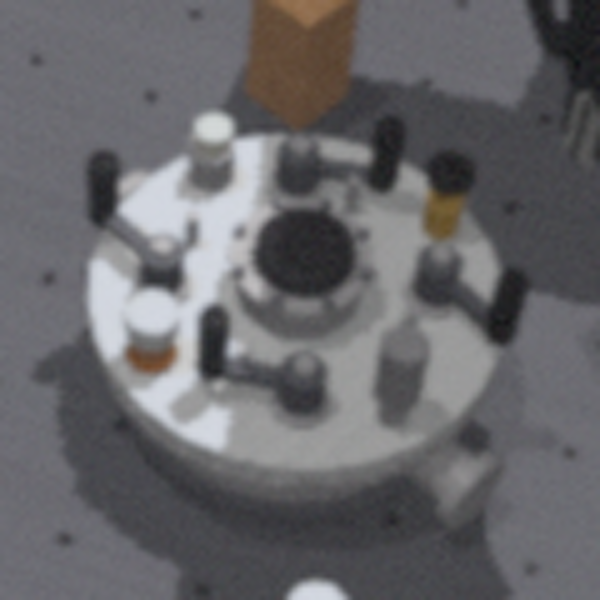

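Levers 1 (knob (295,487)) and 3 (knob (392,150)) lie against their pins, and 0 and 2 are still half-way. Now lever 0.

servo_tool --steps '[[[-0.4,0.13,2.9,0.004,0.015,-0.034,0],[0,0,3,0,0,0,0],[0,0,2.9,0,0,0,0],[0,0,0,0,0,0,0],[-0.8,0,0,0,0,0,0],[0,0,0,0,0,0,0]]]'

```text
clock: 29.92
tool_pos: [530.9, 103.6, 101.3]
orientation: [[-0.857, 0.515, 0.004], [0.515, 0.857, 0.0], [-0.004, 0.003, -1.0]]
contact_force: [0.0, -0.0, 0.8]
grip_width: -0.2
```

```bash
python3 plan.py 0 50 18.5 101
```

```text
target [533.3 101.7] 101.0 yaw 150.5
pos [530.9 103.6 101.3] yaw 149.0 F [ 0.  -0.   0.8] | tool shift cm [-0.31 -0.04  0.03] turn about tool z rad -0.026 -> q6 -0.92
tilt axis corr (tool) [0.0026 0.0036 0.    ]
```

servo_tool --steps '[[[-0.31,0,0,0,0,0,0],[-0.45,0.17,0,0,0,0.1,0],[-0.45,0.17,0,0,0,0.1,0],[-0.45,0.17,0.05,0,0,0.1,0],[-0.45,0.17,0.05,0,0,0.1,0],[-0.45,0.17,0.05,0,0,0.1,0]]]'

```text
clock: 30.68
tool_pos: [553.3, 95.8, 101.8]
orientation: [[-0.49, 0.872, -0.002], [0.872, 0.49, 0.005], [0.006, 0.001, -1.0]]
contact_force: [-4.4, 3.3, 1.6]
grip_width: 0.1
```

```bash
python3 plan.py 0 100 18.5 101
```

```text
target [566.7  81.9] 101.0 yaw 100.5
pos [553.3  95.8 101.8] yaw 119.3 F [-4.4  3.3  1.6] | tool shift cm [-1.87  0.49  0.07] turn about tool z rad 0.329 -> q6 -0.43
tilt axis corr (tool) [ 0.0008 -0.0055 -0.    ]
```

servo_tool --steps '[[[-0.42,0.12,0,0,-0.005,0.08,0],[-0.42,0.12,0,0,0,0.08,0],[-0.42,0.12,0,0,0,0.07,0],[-0.35,0.1,0,0,0,0.07,0],[-0.35,0.06,0,0,0,0.02,0]]]'

```text
clock: 31.3
tool_pos: [565.1, 83.2, 102.3]
orientation: [[-0.177, 0.984, 0.0], [0.984, 0.177, 0.007], [0.007, 0.002, -1.0]]
contact_force: [0.5, 5.5, -4.8]
grip_width: -0.0
```

```bash
python3 plan.py 0 100 18.5 101
```

```text
target [566.7  81.9] 101.0 yaw 100.5
pos [565.1  83.2 102.3] yaw 100.2 F [ 0.5  5.5 -4.8] | tool shift cm [-0.15  0.13  0.13] turn about tool z rad -0.005 -> q6 -0.12
tilt axis corr (tool) [ 0.0016 -0.0072  0.    ]
```

servo_tool --steps '[[[-0.3,0.08,0.1,0,-0.007,0,0],[-0.3,0,0,0,0,0,0]]]'

```text
clock: 31.55
tool_pos: [565.6, 81.8, 102.2]
orientation: [[-0.174, 0.985, -0.001], [0.985, 0.174, 0.008], [0.008, -0.0, -1.0]]
contact_force: [-4.8, 26.9, -0.8]
grip_width: 0.1
```

servo_tool --steps '[[[-0.3,0,0,0,0,0,0]]]'

```text
clock: 31.68
tool_pos: [565.5, 81.9, 102.4]
orientation: [[-0.173, 0.985, -0.002], [0.985, 0.173, 0.013], [0.013, -0.0, -1.0]]
contact_force: [-2.5, 24.5, -4.7]
grip_width: -0.2
```

servo_tool --steps '[[[-0.3,0,0,0,0,0,0]]]'

```text
clock: 31.8
tool_pos: [565.5, 82.0, 102.4]
orientation: [[-0.173, 0.985, -0.003], [0.985, 0.173, 0.017], [0.018, -0.0, -1.0]]
contact_force: [-1.6, 22.7, -3.9]
grip_width: -0.1
```

Lever 0 is home. Now lever 2.

servo_tool --steps '[[[1.5,0,0,0,-0.015,0,0],[0.5,0,-3,0,0,0,0],[0,0,-5,0,0,0,0],[0,0,0,0,0,0,0]]]'

```text
clock: 32.3
tool_pos: [562.7, 102.8, 186.8]
orientation: [[-0.173, 0.985, 0.002], [0.985, 0.173, 0.003], [0.002, 0.002, -1.0]]
contact_force: [-0.4, 0.2, -0.4]
grip_width: 0.0
```

```bash
python3 plan.py 2 50 30 160
```

```text
target [ 579.7 -117. ] 160.0 yaw 150.5
pos [562.7 102.8 186.8] yaw 99.9 F [-0.4  0.2 -0.4] | tool shift cm [-21.95  -2.13   2.62] turn about tool z rad -0.883 -> q6 -0.08
tilt axis corr (tool) [ 0.0022 -0.0025  0.    ]
```

servo_tool --steps '[[[-5.5,-0.55,0,0,0,0,0],[-5.5,-0.55,0,0,0,0,0],[-5.5,-0.55,0,0,0,0,0],[-5.5,-0.5,0,0,0,-0.17,0],[0,0,0,0,0,-0.18,0],[0,0,0,0,0,-0.18,0],[0,0,0,0,0,-0.18,0],[0,0,0,0,0,-0.17,0]]]'

```text
clock: 33.3
tool_pos: [579.2, -125.9, 183.9]
orientation: [[-0.881, 0.473, 0.002], [0.473, 0.881, 0.003], [0.0, 0.003, -1.0]]
contact_force: [0.2, -0.0, -0.2]
grip_width: 0.1
```

```bash
python3 plan.py 2 50 30 101
```

```text
target [ 579.7 -117. ] 101.0 yaw 150.5
pos [ 579.2 -125.9  183.9] yaw 151.8 F [ 0.2 -0.  -0.2] | tool shift cm [0.38 0.77 8.29] turn about tool z rad 0.022 -> q6 -1.37
tilt axis corr (tool) [ 0.0035 -0.0001  0.    ]
```

servo_tool --steps '[[[0.3,0.7,2.7,0,0,0.022,0],[0,0,2.8,0,0,0,0],[0,0,2.7,0,0,0,0],[0,0,0,0,0,0,0],[0.8,0,0,0,0,0,0],[0,0,0,0,0,0,0]]]'

```text
clock: 34.05
tool_pos: [572.9, -114.4, 100.5]
orientation: [[-0.871, 0.492, 0.003], [0.492, 0.871, 0.002], [-0.002, 0.004, -1.0]]
contact_force: [0.3, -0.7, -0.4]
grip_width: -0.0
```

```bash
python3 plan.py 2 50 18.5 101
```

```text
target [ 569.7 -111.3] 101.0 yaw 150.5
pos [ 572.9 -114.4  100.5] yaw 150.5 F [ 0.3 -0.7 -0.4] | tool shift cm [ 0.43  0.11 -0.05] turn about tool z rad 0.001 -> q6 -1.34
tilt axis corr (tool) [0.0037 0.0016 0.    ]
```

servo_tool --steps '[[[0.43,0.1,0,0,0,0,0],[0.45,-0.16,0,0,0,0.1,0],[0.45,-0.16,0,0,0,0.1,0],[0.45,-0.16,0.05,0,0,0.1,0],[0.45,-0.16,0.05,0,0,0.1,0],[0.45,-0.16,0.05,0,0,0.1,0]]]'

```text
clock: 34.8
tool_pos: [550.9, -106.8, 102.8]
orientation: [[-0.516, 0.857, 0.017], [0.857, 0.516, -0.007], [-0.015, 0.011, -1.0]]
contact_force: [1.1, -8.3, -3.2]
grip_width: 0.5
```

```bash
python3 plan.py 2 100 18.5 101
```

```text
target [536.3 -91.5] 101.0 yaw 100.5
pos [ 550.9 -106.8  102.8] yaw 121.1 F [ 1.1 -8.3 -3.2] | tool shift cm [ 2.06 -0.47  0.14] turn about tool z rad 0.359 -> q6 -0.81
tilt axis corr (tool) [ 0.0111  0.0151 -0.    ]
```

servo_tool --steps '[[[0.42,-0.12,0.1,0.011,0.015,0.08,0],[0.42,-0.12,0.05,0,0,0.08,0],[0.42,-0.12,0,0,0,0.08,0],[0.42,-0.1,0,0,0,0.08,0],[0.35,-0.06,0,0,0,0.03,0]]]'

```text
clock: 35.42
tool_pos: [537.2, -94.8, 103.0]
orientation: [[-0.18, 0.984, 0.001], [0.984, 0.18, -0.009], [-0.009, -0.0, -1.0]]
contact_force: [-0.3, -6.9, -4.9]
grip_width: -0.0
```

```bash
python3 plan.py 2 100 18.5 101
```

```text
target [536.3 -91.5] 101.0 yaw 100.5
pos [537.2 -94.8 103. ] yaw 100.3 F [-0.3 -6.9 -4.9] | tool shift cm [ 0.34 -0.02  0.2 ] turn about tool z rad -0.003 -> q6 -0.43
tilt axis corr (tool) [-0.0003  0.0086  0.    ]
```

servo_tool --steps '[[[0.35,0,0.1,0,0.008,0,0],[0.35,0,0,0,0,0,0],[0.3,0,0,0,0,0,0]]]'

```text
clock: 35.8
tool_pos: [535.5, -89.5, 103.2]
orientation: [[-0.181, 0.983, 0.003], [0.983, 0.181, -0.009], [-0.01, 0.001, -1.0]]
contact_force: [4.2, -29.4, -15.0]
grip_width: 0.0
```

servo_tool --steps '[[[0.3,0,0,0,0,0,0]]]'

```text
clock: 35.92
tool_pos: [535.6, -89.7, 103.2]
orientation: [[-0.182, 0.983, 0.005], [0.983, 0.182, -0.015], [-0.016, 0.002, -1.0]]
contact_force: [3.9, -25.8, -14.1]
grip_width: 0.0
```

servo_tool --steps '[[[0.35,0,0,0,0,0,0]]]'

```text
clock: 36.05
tool_pos: [535.6, -89.7, 103.3]
orientation: [[-0.182, 0.983, 0.008], [0.983, 0.183, -0.021], [-0.022, 0.004, -1.0]]
contact_force: [3.6, -30.2, -13.3]
grip_width: -0.1
```

Lever 2 is home. I'll retreat up and away so the cameras have a clear view: lift first, then move toward −y.

servo_tool --steps '[[[-1.5,0,0,0,0.02,0,0],[-0.5,0,-3,0,0,0,0],[0,0,-5,0,0,0,0],[-1,0,-5,0,0,0,0],[-5.5,0,-1,0,0,0,0],[-5.5,0,0,0,0,0,0],[-5.5,0,0,0,0,0,0],[-5.5,0,0,0,0,0,0]]]'

```text
clock: 37.05
tool_pos: [581.8, -339.4, 255.2]
orientation: [[-0.187, 0.982, 0.012], [0.982, 0.187, -0.005], [-0.007, 0.011, -1.0]]
contact_force: [0.3, 0.8, 0.7]
grip_width: -0.2
```

servo_tool --steps '[[[-3,-4.5,0,0,0,0,0],[-3,-4.5,0,0,0,0,0],[-3,-4.5,0,0,0,0,0],[0,0,0,0,0,0,0],[0,0,0,0,0,0,0]]]'

```text
clock: 37.67
tool_pos: [462.1, -459.0, 255.4]
orientation: [[-0.184, 0.983, 0.014], [0.983, 0.184, -0.007], [-0.009, 0.012, -1.0]]
contact_force: [-0.7, -0.3, 0.4]
grip_width: -0.0
```

```bash
python3 look.py g; python3 -c "
from h import *
s=monitor.read_state();print(s['clock'],s['tool_pos'],s['contact_force'])"
```

```text
37.775 [ 462.56117983 -458.59589651  255.28245682] [-0.34848044 -0.02752202  0.26099941]
```

View pics/gtopz.png

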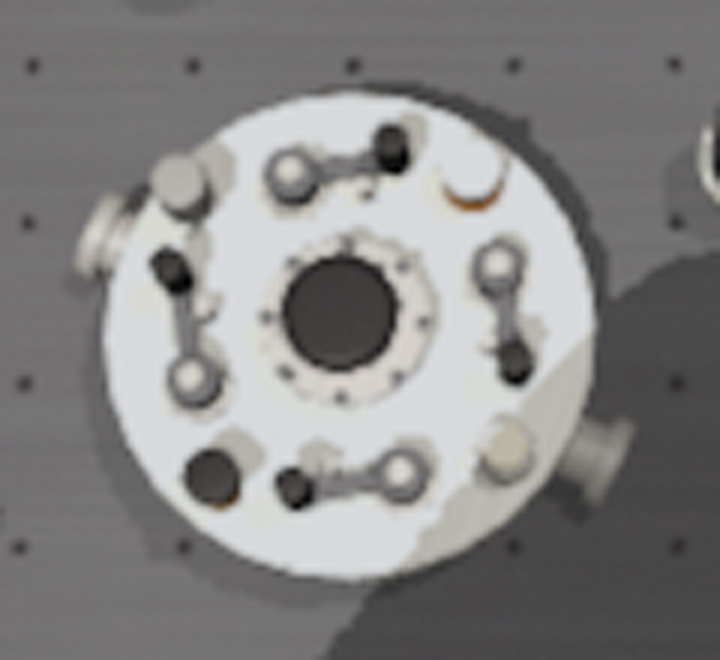

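View pics/gscenez.png

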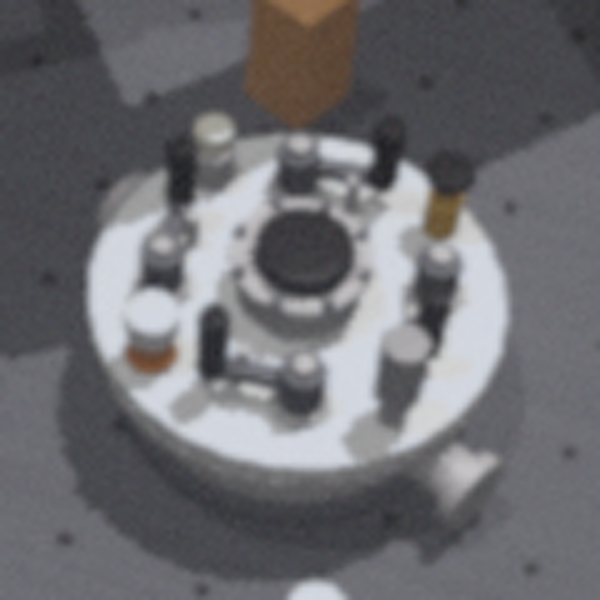

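View pics/gtop.png

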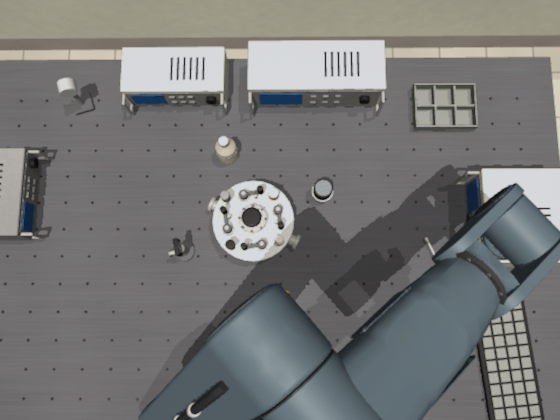

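All four levers now lie against their pins. The knobs are at (172,268), (295,487), (515,360) and (392,150), and the cap, jar and surrounding objects are where they were. One last check of the angles, then I'll hand in.

```bash
python3 -c "
from ang import *
angt(0,(195,377),(170,263));angt(1,(402,468),(295,486));angt(2,(499,263),(516,356));angt(3,(293,170),(392,144))
print(ticket.job_done())"
```

```text
top 0 imghub [528.7  53.1] knob [570.2  61. ] r 42.3 th 99.7
top 0 modelT [528.8  53.9] knob [570.2  61. ] r 42.0 th 100.7
top 1 imghub [492.3 -29.3] knob [482.3  10.9] r 41.4 th 96.6
top 1 modelT [491.1 -30. ] knob [482.3  10.9] r 41.8 th 98.3
top 2 imghub [574.5 -67.5] knob [533.2 -74.6] r 42.0 th 100.7
top 2 modelT [575.  -67.7] knob [533.2 -74.6] r 42.4 th 101.1
top 3 imghub [612.6  15.3] knob [617.8 -25.6] r 41.2 th 103.3
top 3 modelT [612.7  16.2] knob [617.8 -25.6] r 42.1 th 103.5
the job is handed in; nothing more can be done
None
```

The lid is clamped: all four lever nuts were pushed round in two crisscross passes and the job was handed in at about 38 s.

| Pass | Order | Result |
|---|---|---|
| First | 1 → 3 → 0 → 2 | Each lever measured about 47–52° (half-way is 50°) before the second pass began |
| Second | 1 → 3 → 0 → 2 | Each lever stopped moving under 22–30 N of push, the sign of a firm stop |

- **Final angles:** the last top view gave about 100°, 97–98°, 101° and 103° for levers 0 to 3. The spread around the 100° stop is within pixel error.
- **Disagreement between cameras:** the three cameras placed the chamber 2–3 mm apart. I used an average, and the pushes reached the stops where predicted.
- **Surroundings:** by eye in the last pictures, the dust cap, jar, bottle, lens tube and post are where they were. The arm hid most of the wipes box and part of the screwdriver in the last top view, but the wipes box was unmoved in the last scene view. The screwdriver was not checked again in full.
- **Robot:** it was well clear of everything at hand-in.

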